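# Set up a glued board to press over the drip tray

### The job

Set the glued-up board to press over the drip tray: stand the wooden bearer alongside the tray's left edge and the aluminium tube bearer alongside its right edge (left and right as the robot sees them), each parallel to its edge, centred along it, and a finger's width (about 15 mm) off it; then lay the board level across both bearers, squarely, its middle over the middle of the tray, and put the iron weight upright on the middle of the board. Stand the glue bottle upright on the bench behind the tray (the side away from the robot), centred on the tray's far edge, about 20 mm off it. Leave the offcut, the screw jar and the hammer where they are.

Things in the scene. Friction and masses are not known exactly. Their poses are not given: they have to be found in the camera images.
- tray: Drip tray: shallow open square aluminium tray, 90 x 90 x 14 mm high, fixed to the bench, empty. Origin: centre of its underside, at bench height (z = 0). Its +x axis points away from the robot (its 'behind'; turned by at most 0.2 rad), +y to its left, z up. It stands on the left or on the right half of the bench.
- wood_bearer: Wooden bearer: solid brown bar 110 mm long (its x) x 28 mm wide (its y) x 40 mm high, 80 g. Origin: centre of its underside. Starts lying across the robot's view on the green cutting mat (fixed, 300 x 300 mm, top 4 mm above the bench) that carries all five things to be moved. Fingertips kept above 14 mm clear the tray's rim.
- tube_bearer: Aluminium tube bearer: hollow rectangular tube, open at both ends, 80 mm long (its x) x 30 mm wide (its y) x 40 mm high, 100 g, walls 4 mm. Origin: centre of its underside. Starts on the cutting mat (top at 4 mm), long side across the robot's view.
- board: Glued-up board: flat pale wooden board of two strips, 56 mm wide (its x) x 200 mm long (its y) x 18 mm thick, 130 g. Origin: centre of its underside. Starts flat on the cutting mat (top at 4 mm), at its far side. Can be gripped across its 56 mm width.
- weight: Iron weight: dark round weight, base 52 mm diameter and 30 mm high, with a knob on top: neck 20 mm diameter, from 44 to 58 mm height a head of 26 mm diameter; 58 mm high overall, about 0.5 kg. Origin: centre of its underside, z up. Starts upright on the cutting mat (top at 4 mm).
- glue: Glue bottle: closed white plastic bottle with a grey cap, round body 48 mm diameter, 100 mm high overall, cylindrical up to about 65 mm height, about 140 g. Origin: centre of its underside, z up. Starts upright on the cutting mat (top at 4 mm).
- offcut: Bystander: small plywood offcut, 50 x 36 x 22 mm, on the bench between the tray and the mat. Origin: centre of its underside. Not to be disturbed.
- jar: Bystander: glass screw jar with a steel lid, 64 mm diameter, 80 mm high, standing on the bench beyond the work. Origin: centre of its underside. Not to be disturbed.
- hammer: Bystander: hammer lying across the bench beyond the work, 0.26 m long, 26 mm high, origin under the handle's middle. Not to be disturbed.
Not all that is in view belongs to the job. Several things look just like the tube_bearer: the one meant starts farthest to the robot's right.

How it is judged:
By the outcome, as a careful person would: the job done as asked, in the order asked, and still so for the second after the job is handed in, with the robot touching nothing.
It also fails if it takes over 138 s, if anything falls off the work surface, if the arm or the gripper's body presses on something with over 40 N, if the wrist force passes 120 N, or if a joint passes its speed limit or range.

### The arm

A 6-joint arm with a two-finger parallel gripper is mounted at the origin on the work surface. World frame = base frame: x ahead of the robot, y to its left, z up, the work surface at z = 0. Lengths are in m, angles in rad, forces in N, time in s.
With the tool pointing down it reaches from about 0.375 to 0.9 m from the base axis. Payload 3.1 kg.
Tool frame: the origin (TCP) lies on the centre line of the jaws, within the pads' length; the fingertips stand 25 mm ahead of it and the grasp point (between the pads) lies 6 mm ahead of it (manip.tips_ahead is the distance from the TCP to the fingertips, in m); z points along the fingers, y is the direction in which the jaws open and shut (so a half turn about z gives the same grasp; the last joint's range is limited). The gripper opens to 85 mm and grips with 20 to 120 N. Pads are 22 mm wide; open, the fingers measure 114 mm over their backs; the gripper's body (76 mm by 85 mm) begins 54 mm behind the grasp point. The pads swing forward as they close: fully open they stand 13 mm farther back than shut.
Start: joints at [-1.466, 0.527, 1.433, -0, 1.181, -0.178], TCP at [0.175, -0.6, 0.256] pointing down, gripper open.
Joint ranges: [-3.08, 3.08], [-0.75, 2.2], [0.22, 2.44], [-1.43, 4.57], [0, 2.65], [-2.85, 2.85]. Speed limits (rad/s): [2.79, 2.79, 3.14, 3.14, 3.14, 3.14].

### API

Orientations are given as a unit quaternion [x, y, z, w].
In Python, from station import manip gives the robot as it stands.
- The arm moves only by the tool play_rows, never from a script. Its argument "steps" is a list that holds one entry, the list of rows, each a list of 6 numbers: the shift along the tool's x, y, z in m, then the turn, a rotation vector about the tool's x, y, z in degrees. In form: [[[x, y, z, rx, ry, rz], ...]]. A call has 1 to 10 rows; each row shifts and turns the commanded pose from where the row before left it, along the tool's axes as they then stand; what a row does not reach is not made up. A row lasts 1/8 s, in which the tool goes at most 62.5 mm and 10.7 degrees, less where a joint would pass 70% of its speed; a pose out of reach is approached as far as the arm can. A call is refused whole if a number of a shift passes 0.0625 or a number of a turn 10.7, either way. A call with a gripper value outside its range is refused whole. "fingers" is the opening, from 0 (shut) to 1 (fully open), set as the call begins (left out, the last holds). The fingers move at their own pace and stop on an object; "squeeze" is the grip in N (left out, the last holds). Time passes only in rows, so rows that do not move let the fingers close. It gives the time, the measured TCP pose, the force and the opening at its end, in the units of the state.
- manip.sense(): the state, without advancing time (a new reading comes with each control period).
- manip.snapshot(name): name is "side" or "top" or "wrist"; returns a dict with "img" (384x512x3 uint8, red, green, blue), "K" (3x3 intrinsics, pixels), "world_from_camera" (4x4, takes a point from camera to world coordinates). Camera axes: x right, y down, z forward; pixel columns grow to the right and rows downward; lengths in m; the calibration is good to about 2 mm. A picture is of the moment at which its call begins. There is no depth.
- manip.sign_off(): hands the job in, once; it reports no verdict.
Trained networks look in a picture, given as the dict that the camera call returned (one of the last four; its "shot" number tells which), for a name from the list of things; names that differ only in an ending like _2 or _b are one class to them, and where a whole thing is asked for, a point or a joint stands for the part that bears it (a point fixed in the world has none). Each returns a list of dicts, best first, with "score" (0 to 1); they miss things now and then, are a little off and sometimes report something else, mostly with a low value. They report only what shows in the picture. A call takes as long as a camera call. They do not tell look-alikes from the thing itself.
- manip.regions_of(label, picture): "pixels" (384x512 bool, what is visible of it) and "rect" ([left, top, right, bottom] in pixels, round what is visible of it).
- manip.pinpoint(label, picture): "point" ([column, row] in pixels: a listed point, or the origin of a listed thing).
The state is a dict: "t": time; "q": joint angles; "qd": joint speeds; "tau": joint torques, N m; "tcp_pos": TCP position; "tool_rot": TCP orientation; "force": force on the tool from outside, world axes, zero at the start; "ft_torque": the same for the moment, N m; "finger_gap": opening from 0.0 (shut) to 1.0 (fully open).
Only numpy, scipy, OpenCV 4.12 (cv2) and the standard library are available. Lean on these libraries where they do the work, as an engineer would, in place of code of your own. Each camera call takes 0.05 s, during which the arm holds its last target.

## Working session

There is one attempt and no reset: what is moved stays moved. The work goes in short steps, Python scripts to look and compute and a tool call to move; the robot and the scene stay as the last step left them, time stands still between calls to the robot, and variables do not carry over. Pictures are saved under pics/ and viewed, and the job is handed in when it is done.

Besides the shell and the picture viewer there is one more tool, called after "Emit:" by a JSON object that holds its "method" and its "body". play_rows: Moves the arm, as the interface text tells. Its arguments: {"type":"object","properties":{"steps":{"type":"array"},"fingers":{"type":"number"},"squeeze":{"type":"number"}},"required":["steps"]}

```bash
ls; mkdir -p pics; python3 - <<'E'
from station import manip
import cv2,json
s=manip.sense();print(s)
print(manip.tips_ahead)
for n in("top","side","wrist"):
    p=manip.snapshot(n);cv2.imwrite(f"pics/{n}0.png",p["img"][:,:,::-1]);print(n,p["K"],p["world_from_camera"])
E
```

```text
pics
{'t': 0.0, 'q': array([-1.46552111e+00,  5.28466958e-01,  1.43386543e+00,  2.34709614e-05,
        1.18138898e+00, -1.78479669e-01]), 'qd': array([ 2.09880314e-03, -4.86147072e-04, -6.05560268e-04,  2.11376229e-03,
        1.98027008e-03, -8.49866208e-05]), 'tau': array([ 2.68511103e-04, -4.42349696e+01, -1.78027314e+01, -1.97132949e-04,
        8.37496365e-03, -1.98491148e-05]), 'tcp_pos': array([ 0.17495441, -0.59934709,  0.25534479]), 'tool_rot': array([ 9.89952338e-01,  1.41397438e-01,  4.97939685e-05, -1.06324566e-03]), 'force': array([-0.12474635, -0.38091378, -0.09248644]), 'ft_torque': array([-0.01544299, -0.04174897, -0.02413358]), 'finger_gap': 0.9979554442530881}
0.025
top [[411.00745205   0.         251.6875269 ]
 [  0.         411.00745205 191.38632408]
 [  0.           0.           1.        ]] [[ 0.02873236 -0.98762748  0.15416361  0.40117578]
 [-0.99951484 -0.02653157  0.0163146   0.00134053]
 [-0.01202254 -0.15455757 -0.98791063  0.8646804 ]
 [ 0.          0.          0.          1.        ]]
side [[440.23588507   0.         252.52591668]
 [  0.         440.23588507 190.41649435]
 [  0.           0.           1.        ]] [[-0.99198956 -0.05771191  0.11236569  0.41382099]
 [-0.12410099  0.61124473 -0.78165134  0.86381684]
 [-0.02357234 -0.78933466 -0.6135105   0.71404031]
 [ 0.          0.          0.          1.        ]]
wrist [[266.17676008   0.         254.55372571]
 [  0.         266.17676008 190.58811645]
 [  0.           0.           1.        ]] [[ 0.2803958  -0.92150903 -0.26869929  0.24325654]
 [-0.95988031 -0.27000866 -0.07566446 -0.57858438]
 [-0.00282565  0.27913515 -0.96024767  0.37342031]
 [ 0.          0.          0.          1.        ]]
```

View pics/top0.png

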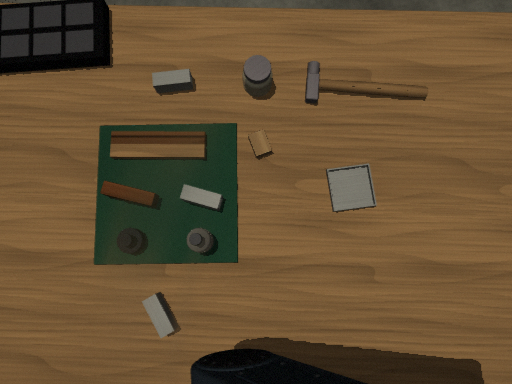

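View pics/side0.png

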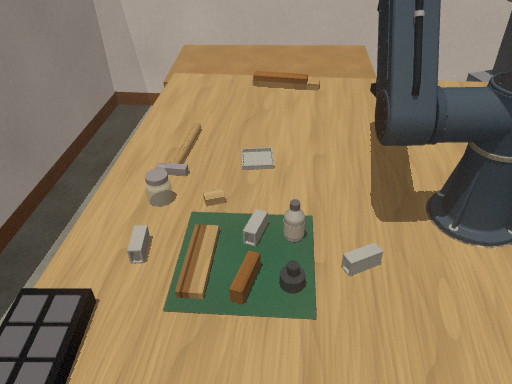

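```bash
cat > h.py <<'E'
import numpy as np,cv2
from scipy.optimize import minimize
from scipy.spatial.transform import Rotation as R
from station import manip
def box(l,w,h): return [np.array([[a*l/2,b*w/2,c*h] for a in(-1,1) for b in(-1,1) for c in(0,1)])]
def cyl(*parts):
    th=np.linspace(0,2*np.pi,40,endpoint=False);o=[]
    for z0,r0,z1,r1 in parts:
        o.append(np.vstack([np.c_[r0*np.cos(th),r0*np.sin(th),0*th+z0],np.c_[r1*np.cos(th),r1*np.sin(th),0*th+z1]]))
    return o
M=dict(tray=box(.09,.09,.014),wood_bearer=box(.11,.028,.04),tube_bearer=box(.08,.03,.04),board=box(.056,.2,.018),
 weight=cyl((0,.026,.03,.026),(.03,.01,.044,.01),(.044,.013,.058,.013)),glue=cyl((0,.024,.065,.024),(.065,.024,.08,.011),(.08,.011,.1,.011)),
 offcut=box(.05,.036,.022),jar=cyl((0,.032,.08,.032)))
def proj(P,pic):
    T=np.linalg.inv(pic["world_from_camera"]);c=P@T[:3,:3].T+T[:3,3];u=c@pic["K"].T
    return u[:,:2]/u[:,2:]
def ray(px,pic,z):
    d=np.linalg.inv(pic["K"])@[px[0],px[1],1];T=pic["world_from_camera"];d=T[:3,:3]@d;o=T[:3,3]
    return o+d*(z-o[2])/d[2]
S=4
def sil(name,pose,z,pic):
    x,y,a=pose;Rz=np.array([[np.cos(a),-np.sin(a),0],[np.sin(a),np.cos(a),0],[0,0,1]])
    im=np.zeros((384*S,512*S),np.uint8)
    for p in M[name]:
        u=proj(p@Rz.T+[x,y,z],pic);h=cv2.convexHull(((u+.5)*S*16).astype(np.float32)).round().astype(np.int32)
        cv2.fillConvexPoly(im,h,255,shift=4)
    return cv2.resize(im,(512,384),interpolation=cv2.INTER_AREA)/255.
def fit(name,init,z,obs):
    # obs: list of (pic,mask)
    rnd=name in("weight","glue","jar")
    def f(p):
        q=[p[0],p[1],0 if rnd else p[2]/5];t=0
        for pic,m in obs:
            s=sil(name,q,z,pic);t+=np.abs(s-m).sum()/m.sum()
        return t
    p0=np.array([init[0],init[1],init[2]*5]);sim=np.vstack([p0,p0+[.008,0,0],p0+[0,.008,0],p0+[0,0,.6]])
    if rnd: sim=sim[:3,:2];p0=p0[:2]
    r=minimize(f,p0,method="Nelder-Mead",options=dict(initial_simplex=sim,xatol=1e-4,fatol=1e-4,maxiter=150))
    x=r.x
    return np.array([x[0],x[1],0 if rnd else x[2]/5]),r.fun
def best(name,pic,near=None):
    rs=manip.regions_of(name,pic)
    if near is not None and rs:
        def d(r):
            l=r["rect"];return np.hypot((l[0]+l[2])/2-near[0],(l[1]+l[3])/2-near[1])
        rs=[r for r in rs if d(r)<25] 
    return rs[0] if rs else None
def rect_axis(m):
    ys,xs=np.nonzero(m);return cv2.minAreaRect(np.c_[xs,ys].astype(np.float32))
E
cat > m0.py <<'E'
from h import *
top=manip.snapshot("top");side=manip.snapshot("side")
guess={"tray":((351,188),0,0.05),"wood_bearer":((129,194),.004,1.4),"tube_bearer":((201,197),.004,1.35),"board":((158,146),.004,0),"weight":((130,240),.004,0),"glue":((200,240),.004,0),"offcut":((260,144),0,.2),"jar":((258,75),0,0)}
for n,(px,z,a) in guess.items():
    h=M[n][0][:,2].max()
    w=ray(px,top,z+h)
    spx=proj(np.array([[w[0],w[1],z+h/2]]),side)[0]
    obs=[];sc=[]
    for pic,q in((top,px),(side,spx)):
        r=best(n,pic,q)
        if r is None: print(n,"missing");continue
        obs.append((pic,r["pixels"].astype(float)));sc.append((r["score"],r["rect"]))
    fs=[fit(n,(w[0],w[1],a),z,o) for o in ([obs]+[[o] for o in obs])]
    for p,f in fs: print(n,p.round(4),round(f,3))
    print("   ",sc)
E
python3 m0.py; python3 - <<'E'
import cv2
t=cv2.imread("pics/top0.png")[60:340,80:400]
cv2.imwrite("pics/topc.png",cv2.resize(t,None,fx=2,fy=2,interpolation=cv2.INTER_CUBIC))
E
```

```text
tray [ 0.5495 -0.1919  0.1463] 0.1
tray [ 0.5493 -0.1923  0.1624] 0.03
tray [ 0.5493 -0.1902  0.1467] 0.06
    [(0.69, [323.8, 165.0, 376.4, 210.3]), (0.92, [243.0, 146.4, 273.8, 168.2])]
wood_bearer [0.5197 0.2683 1.3587] 0.133
wood_bearer [0.5198 0.2684 1.3475] 0.066
wood_bearer [0.5194 0.2686 1.3696] 0.061
    [(0.89, [101.5, 181.5, 159.5, 205.7]), (0.97, [230.3, 250.1, 258.8, 304.7])]
tube_bearer [0.5171 0.1196 1.3107] 0.157
tube_bearer [0.5173 0.1191 1.3019] 0.075
tube_bearer [0.5168 0.1206 1.3194] 0.07
    [(0.56, [182.4, 187.7, 223.0, 207.9]), (0.74, [241.3, 211.0, 266.4, 246.8])]
board [0.6303 0.2196 0.0252] 0.036
board [0.6303 0.219  0.0244] 0.007
board [0.6299 0.2204 0.0276] 0.026
    [(0.94, [109.1, 131.5, 204.1, 159.9]), (0.83, [175.6, 224.6, 217.8, 298.4])]
weight [0.4249 0.2605 0.    ] 0.119
weight [0.4247 0.26   0.    ] 0.049
weight [0.4251 0.2613 0.    ] 0.06
    [(0.76, [116.3, 226.5, 146.3, 253.2]), (0.7, [280.6, 258.4, 309.1, 294.6])]
glue [0.4291 0.1155 0.    ] 0.224
glue [0.4288 0.1153 0.    ] 0.087
glue [0.4291 0.1142 0.    ] 0.136
    [(0.85, [188.3, 228.7, 213.5, 253.4]), (0.56, [283.1, 202.0, 306.2, 241.3])]
offcut [0.6389 0.003  0.3802] 0.152
offcut [0.6384 0.0029 0.3771] 0.066
offcut [0.6393 0.004  0.3749] 0.075
    [(0.62, [249.7, 130.9, 271.0, 161.0]), (0.55, [202.0, 188.3, 224.8, 205.8])]
jar [0.7784 0.0118 0.    ] 0.293
jar [0.7767 0.0114 0.    ] 0.145
jar [0.778  0.0143 0.    ] 0.138
    [(0.68, [243.0, 56.2, 270.9, 96.6]), (0.56, [142.5, 169.2, 172.2, 207.3])]
```

View pics/topc.png

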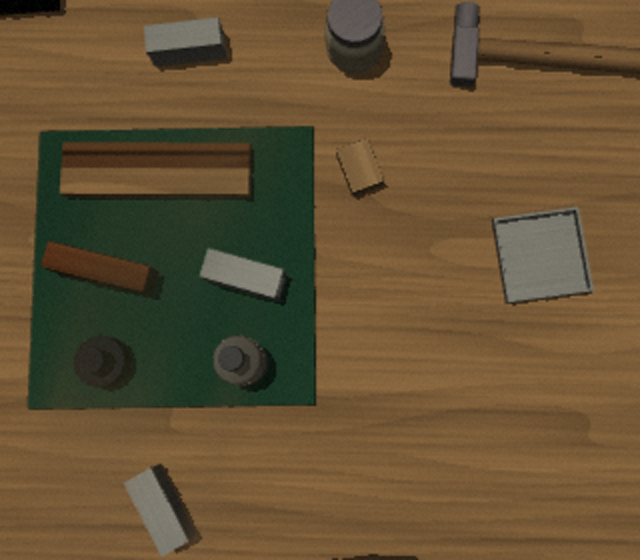

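```bash
cat > go.py <<'E'
import sys
from h import *
# go.py x y z yawdeg n : rows from current measured pose to target (tool down)
def pose(x,y,z,yaw):
    c,s=np.cos(yaw),np.sin(yaw);T=np.eye(4);T[:3,:3]=np.array([[c,s,0],[s,-c,0],[0,0,-1]]);T[:3,3]=x,y,z;return T
def cur():
    s=manip.sense();T=np.eye(4);T[:3,:3]=R.from_quat(s["tool_rot"]).as_matrix();T[:3,3]=s["tcp_pos"];return T
if __name__=="__main__":
    T=cur();a=[float(v) for v in sys.argv[1:]]
    print("at",T[:3,3].round(4),"yaw",np.degrees(np.arctan2(T[1,0],T[0,0])).round(2))
    for k in range(0,len(a),5):
        x,y,z,yaw,n=a[k:k+5];n=int(n)
        G=pose(x,y,z,np.radians(yaw));D=T[:3,:3].T@G[:3,:3];rv=R.from_matrix(D).as_rotvec()
        P=T
        for i in range(1,n+1):
            Q=np.eye(4);Q[:3,:3]=T[:3,:3]@R.from_rotvec(rv*i/n).as_matrix();Q[:3,3]=T[:3,3]+(G[:3,3]-T[:3,3])*i/n
            sh=P[:3,:3].T@(Q[:3,3]-P[:3,3]);rr=np.degrees(R.from_matrix(P[:3,:3].T@Q[:3,:3]).as_rotvec())
            print([float(v) for v in sh.round(4)]+[float(v) for v in rr.round(1)],end=", ");P=Q
        print();T=G
E
python3 go.py 0.56 -0.19 0.22 8.5 10
```

```text
at [ 0.175  -0.6     0.2563] yaw 16.26
[0.0484, -0.0286, 0.0036, 0.0, 0.0, 0.8], [0.048, -0.0292, 0.0036, 0.0, 0.0, 0.8], [0.0476, -0.0299, 0.0036, 0.0, 0.0, 0.8], [0.0472, -0.0305, 0.0036, 0.0, 0.0, 0.8], [0.0468, -0.0312, 0.0036, 0.0, 0.0, 0.8], [0.0464, -0.0318, 0.0036, 0.0, 0.0, 0.8], [0.046, -0.0324, 0.0036, 0.0, 0.0, 0.8], [0.0455, -0.033, 0.0036, 0.0, 0.0, 0.8], [0.0451, -0.0336, 0.0036, 0.0, 0.0, 0.8], [0.0446, -0.0343, 0.0036, 0.0, 0.0, 0.8],
```

Emit:
{"method": "play_rows", "body": {"steps": [[[0.048, -0.029, 0.0036, 0, 0, 0.8], [0.048, -0.029, 0.0036, 0, 0, 0.8], [0.048, -0.03, 0.0036, 0, 0, 0.8], [0.047, -0.0305, 0.0036, 0, 0, 0.8], [0.047, -0.031, 0.0036, 0, 0, 0.8], [0.046, -0.032, 0.0036, 0, 0, 0.8], [0.046, -0.0325, 0.0036, 0, 0, 0.8], [0.0455, -0.033, 0.0036, 0, 0, 0.8], [0.045, -0.0335, 0.0036, 0, 0, 0.8], [0.0445, -0.034, 0.0036, 0, 0, 0.8]]], "fingers": 1}}

```text
t: 2.3
tcp_pos: [0.5614, -0.1895, 0.2204]
tool_rot: [0.997, 0.072, 0.0, 0.0]
force: [-0.5, 0.2, -0.7]
finger_gap: 1.001
```

```bash
python3 - <<'E'
from h import *
p=manip.snapshot("wrist");cv2.imwrite("pics/w1.png",cv2.resize(p["img"][:,:,::-1],None,fx=1.5,fy=1.5))
import pickle;pickle.dump(p,open("w1.pkl","wb"))
for r in manip.regions_of("tray",p): 
    print(r["score"],r["rect"]); 
    print(fit("tray",(.549,-.192,.15),0,[(p,r["pixels"].astype(float))]))
print(proj(np.array([[.5495,-.192,0]]),p), manip.pinpoint("tray",p))
E
python3 go.py 0.54 -0.1 0.2 8.5 1
```

```text
0.85 [214.4, 144.5, 291.7, 218.5]
(array([ 0.55018642, -0.19012457,  0.16442228]), np.float64(0.01735773761559418))
[[256.07491881 179.53737949]] [{'point': [252.7, 178.4], 'score': 0.68}]
at [ 0.5615 -0.1886  0.2201] yaw 8.55
[-0.0081, -0.0908, 0.0201, 0.0, -0.0, 0.0],
```

View pics/w1.png

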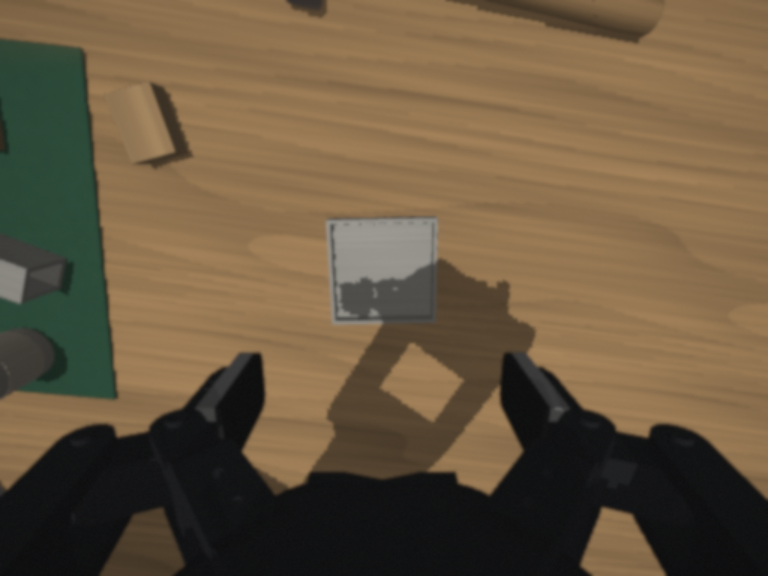

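```bash
python3 go.py 0.520 0.2685 0.15 77.9 10
```

```text
at [ 0.5615 -0.1886  0.2201] yaw 8.55
[0.0027, -0.0458, 0.007, 0.0, -0.0, -6.9], [0.0082, -0.0452, 0.007, 0.0, -0.0, -6.9], [0.0136, -0.0438, 0.007, 0.0, -0.0, -6.9], [0.0188, -0.0419, 0.007, 0.0, -0.0, -6.9], [0.0237, -0.0393, 0.007, 0.0, -0.0, -6.9], [0.0283, -0.0361, 0.007, 0.0, -0.0, -6.9], [0.0324, -0.0325, 0.007, 0.0, -0.0, -6.9], [0.0361, -0.0283, 0.007, 0.0, -0.0, -6.9], [0.0393, -0.0237, 0.007, 0.0, -0.0, -6.9], [0.0419, -0.0188, 0.007, 0.0, -0.0, -6.9],
```

Emit:
{"method": "play_rows", "body": {"steps": [[[0.0027, -0.0458, 0.007, 0, 0, -6.9], [0.0082, -0.0452, 0.007, 0, 0, -6.9], [0.0136, -0.0438, 0.007, 0, 0, -6.9], [0.0188, -0.0419, 0.007, 0, 0, -6.9], [0.0237, -0.0393, 0.007, 0, 0, -6.9], [0.0283, -0.0361, 0.007, 0, 0, -6.9], [0.0324, -0.0325, 0.007, 0, 0, -6.9], [0.0361, -0.0283, 0.007, 0, 0, -6.9], [0.0393, -0.0237, 0.007, 0, 0, -6.9], [0.0419, -0.0188, 0.007, 0, 0, -6.9]]]}}

```text
t: 3.7
tcp_pos: [0.5225, 0.2664, 0.1503]
tool_rot: [0.78, 0.625, 0.0, 0.0]
force: [0.1, -0.2, 0.5]
finger_gap: 0.998
```

```bash
python3 - <<'E'
from h import *
p=manip.snapshot("wrist");cv2.imwrite("pics/w2.png",cv2.resize(p["img"][:,:,::-1],None,fx=1.5,fy=1.5))
for n,i,z in(("wood_bearer",(.5197,.2683,1.359),.004),("tube_bearer",(.517,.12,1.31),.004)):
  for r in manip.regions_of(n,p)[:2]: 
    print(n,r["score"],r["rect"]); 
    print(fit(n,i,z,[(p,r["pixels"].astype(float))]))
E
python3 go.py 0.52 0.2685 0.045 77.9 4
```

```text
wood_bearer 0.83 [236.6, 133.0, 267.3, 249.3]
(array([0.52006381, 0.27035483, 1.3530158 ]), np.float64(0.033079452026690874))
tube_bearer 0.87 [483.2, 159.1, 511.0, 246.4]
(array([ 0.51347737, -0.09078738,  1.77041152]), np.float64(1.0))
tube_bearer 0.63 [45.3, 259.4, 96.8, 290.1]
(array([ 0.51347737, -0.09078738,  1.77041152]), np.float64(1.0))
at [0.5218 0.2671 0.15  ] yaw 77.37
[0.0003, -0.0005, 0.0263, -0.0, 0.0, -0.1], [0.0003, -0.0005, 0.0263, -0.0, 0.0, -0.1], [0.0003, -0.0005, 0.0263, -0.0, 0.0, -0.1], [0.0003, -0.0005, 0.0263, -0.0, 0.0, -0.1],
```

View pics/w2.png

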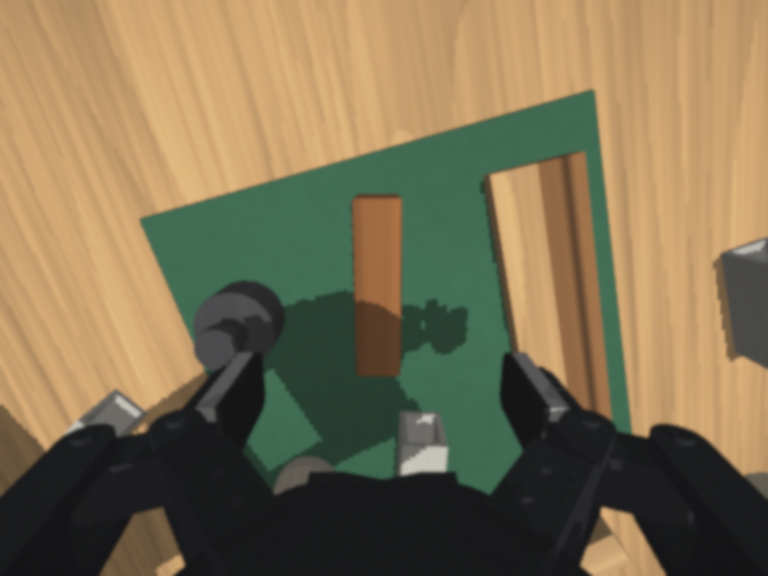

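Emit:
{"method": "play_rows", "body": {"steps": [[[0.0, 0.0, 0.026, 0, 0, 0], [0.0, 0.0, 0.026, 0, 0, 0], [0.0, 0, 0.026, 0, 0, 0], [0.0, 0, 0.018, 0, 0, 0], [0.001, 0, 0.0085, 0, 0, 0], [0, 0, 0, 0, 0, 0]]]}}

```text
t: 4.6
tcp_pos: [0.5226, 0.267, 0.0457]
tool_rot: [0.781, 0.624, -0.0, -0.0]
force: [-1.1, 1.3, 0.8]
finger_gap: 0.999
```

Emit:
{"method": "play_rows", "body": {"steps": [[[0, 0, 0, 0, 0, 0], [0, 0, 0, 0, 0, 0], [0, 0, 0, 0, 0, 0], [0, 0, 0, 0, 0, 0], [0, 0, 0, 0, 0, 0], [0, 0, 0, 0, 0, 0]]], "fingers": 0, "squeeze": 40}}

```text
t: 5.35
tcp_pos: [0.5228, 0.2677, 0.0465]
tool_rot: [0.781, 0.624, 0.0, 0.0]
force: [-0.2, -0.2, 4.7]
finger_gap: 0.312
```

```bash
python3 - <<'E'
from h import *
print({k:np.round(v,4) for k,v in manip.sense().items()})
for n in("wrist","side"):
    p=manip.snapshot(n);cv2.imwrite(f"pics/{n}3.png",cv2.resize(p["img"][:,:,::-1],None,fx=1.5,fy=1.5))
E
```

```text
{'t': np.float64(5.35), 'q': array([2.8310e-01, 7.8000e-01, 1.6674e+00, 2.0000e-04, 6.9310e-01,
       5.0520e-01]), 'qd': array([ 0.0008,  0.0007, -0.0005,  0.0007,  0.0012,  0.0002]), 'tau': array([-4.14000e-01, -4.28973e+01, -8.54370e+00, -9.99000e-02,
       -1.95800e-01,  2.50000e-02]), 'tcp_pos': array([0.5228, 0.2677, 0.0465]), 'tool_rot': array([7.812e-01, 6.243e-01, 5.000e-04, 1.000e-04]), 'force': array([-0.2465, -0.1551,  4.6651]), 'ft_torque': array([0.0373, 0.1468, 0.0736]), 'finger_gap': np.float64(0.3118)}
```

View pics/side3.png

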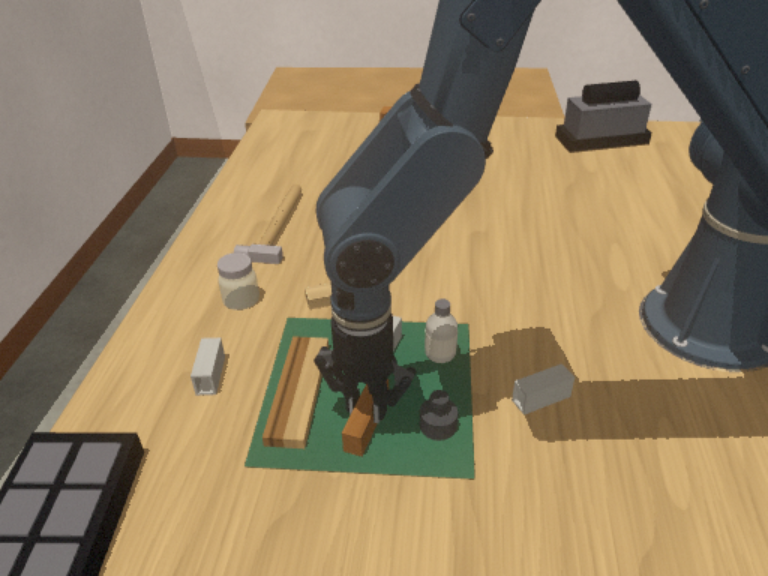

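```bash
python3 go.py 0.523 0.267 0.126 77.4 3  0.540 -0.1178 0.13 9 10
```

```text
at [0.5228 0.2677 0.0465] yaw 77.27
[-0.0002, 0.0001, -0.0265, 0.0, -0.0, -0.0], [-0.0002, 0.0001, -0.0265, 0.0, -0.0, -0.0], [-0.0002, 0.0001, -0.0265, 0.0, -0.0, -0.0], 
[-0.0372, 0.0101, -0.0004, 0.0, 0.0, 6.8], [-0.0357, 0.0144, -0.0004, 0.0, 0.0, 6.8], [-0.0338, 0.0186, -0.0004, 0.0, 0.0, 6.8], [-0.0313, 0.0224, -0.0004, 0.0, 0.0, 6.8], [-0.0284, 0.026, -0.0004, 0.0, 0.0, 6.8], [-0.0251, 0.0292, -0.0004, 0.0, 0.0, 6.8], [-0.0214, 0.032, -0.0004, 0.0, 0.0, 6.8], [-0.0175, 0.0343, -0.0004, 0.0, 0.0, 6.8], [-0.0133, 0.0362, -0.0004, 0.0, 0.0, 6.8], [-0.0089, 0.0375, -0.0004, 0.0, 0.0, 6.8],
```

Emit:
{"method": "play_rows", "body": {"steps": [[[0, 0, -0.02, 0, 0, 0], [0, 0, -0.03, 0, 0, 0], [0, 0, -0.03, 0, 0, 0], [0, 0, 0, 0, 0, 0]]]}}

```text
t: 5.95
tcp_pos: [0.5238, 0.2679, 0.1276]
tool_rot: [0.781, 0.624, 0.002, 0.001]
force: [-0.0, -0.5, -0.6]
finger_gap: 0.322
```

Emit:
{"method": "play_rows", "body": {"steps": [[[-0.0372, 0.0101, -0.0004, 0, 0, 6.8], [-0.0357, 0.0144, -0.0004, 0, 0, 6.8], [-0.0338, 0.0186, -0.0004, 0, 0, 6.8], [-0.0313, 0.0224, -0.0004, 0, 0, 6.8], [-0.0284, 0.026, -0.0004, 0, 0, 6.8], [-0.0251, 0.0292, -0.0004, 0, 0, 6.8], [-0.0214, 0.032, -0.0004, 0, 0, 6.8], [-0.0175, 0.0343, -0.0004, 0, 0, 6.8], [-0.0133, 0.0362, -0.0004, 0, 0, 6.8], [-0.0089, 0.0375, -0.0004, 0, 0, 6.8]]]}}

```text
t: 7.2
tcp_pos: [0.5387, -0.1184, 0.1282]
tool_rot: [0.997, 0.079, -0.001, -0.001]
force: [-0.2, -0.4, 0.0]
finger_gap: 0.317
```

```bash
cat > held.py <<'E'
import sys
from go import *
# held.py name cams zoff(object bottom below tcp): fit held object & tray in given cams
name=sys.argv[1];zo=float(sys.argv[2]);yaw=float(sys.argv[3])  # expected obj yaw in deg
s=manip.sense();x,y,z=s["tcp_pos"];T=cur();ty=np.arctan2(T[1,0],T[0,0])
print("tcp",s["tcp_pos"].round(4),"yaw",np.degrees(ty).round(2),"gap",round(s["finger_gap"],3),"F",s["force"].round(1))
for c in sys.argv[4:]:
    p=manip.snapshot(c);cv2.imwrite(f"pics/{c}_{s['t']:.2f}.png",p["img"][:,:,::-1])
    q=proj(np.array([[x,y,z-zo+.03]]),p)[0]
    for n,i,zz in((name,(x,y,np.radians(yaw)),z-zo),("tray",(.5496,-.1909,.157),0)):
        for r in manip.regions_of(n,p)[:2]:
            f=fit(n,i,zz,[(p,r["pixels"].astype(float))])
            if f[1]<.5:
                d=f[0][:2]-[x,y];c_,s_=np.cos(ty),np.sin(ty)
                print(c,n,r["score"],f[0].round(4),round(f[1],3),"in tool x,y mm:",(1000*np.array([d@[c_,s_],d@[s_,-c_]])).round(1),"yaw-tool deg",np.degrees(f[0][2]-ty).round(1))
E
python3 held.py wood_bearer 0.0425 9 wrist side top; ls pics
```

```text
tcp [ 0.5387 -0.1184  0.1282] yaw 9.03 gap 0.317 F [-0.2 -0.4  0. ]
wrist wood_bearer 0.82 [ 0.5385 -0.1171  0.154 ] 0.183 in tool x,y mm: [ 0.  -1.3] yaw-tool deg -0.2
wrist tray 0.79 [ 0.5501 -0.1904  0.1638] 0.043 in tool x,y mm: [-0.  72.9] yaw-tool deg 0.4
side wood_bearer 0.84 [ 0.5398 -0.119   0.2025] 0.248 in tool x,y mm: [1.  0.9] yaw-tool deg 2.6
side tray 0.6 [ 0.5498 -0.1893  0.1629] 0.235 in tool x,y mm: [-0.2 71.8] yaw-tool deg 0.3
side0.png
side3.png
side_7.20.png
top0.png
top_7.20.png
topc.png
w1.png
w2.png
wrist0.png
wrist3.png
wrist_7.20.png
```

Emit:
{"method": "play_rows", "body": {"steps": [[[-0.001, -0.001, 0.02, 0, 0, -0.2], [0, 0, 0.025, 0, 0, 0], [0, 0, 0.02, 0, 0, 0], [0, 0, 0.012, 0, 0, 0], [0, 0, 0.0055, 0, 0, 0], [0, 0, 0.001, 0, 0, 0], [0, 0, 0.001, 0, 0, 0], [0, 0, 0, 0, 0, 0]]]}}

```text
t: 8.65
tcp_pos: [0.5388, -0.1167, 0.0458]
tool_rot: [0.997, 0.082, 0.0, 0.0]
force: [-0.3, -0.9, -1.0]
finger_gap: 0.318
```

```bash
python3 held.py wood_bearer 0.0425 9 wrist side top
```

```text
tcp [ 0.5388 -0.1167  0.0458] yaw 9.46 gap 0.318 F [-0.3 -0.9 -1. ]
wrist tray 0.71 [ 0.5502 -0.1906  0.1671] 0.198 in tool x,y mm: [-1.  74.7] yaw-tool deg 0.1
side wood_bearer 0.76 [ 0.5382 -0.1154  0.1291] 0.411 in tool x,y mm: [-0.4 -1.4] yaw-tool deg -2.1
```

Emit:
{"method": "play_rows", "body": {"steps": [[[-0.001, 0.0006, 0.001, 0, 0, 0], [0, 0, 0.001, 0, 0, 0], [0, 0, 0.001, 0, 0, 0], [0, 0, 0, 0, 0, 0], [0, 0, 0, 0, 0, 0]]]}}

```text
t: 9.72
tcp_pos: [0.5376, -0.1173, 0.0425]
tool_rot: [0.997, 0.082, -0.0, 0.0]
force: [-0.2, 0.5, 2.4]
finger_gap: 0.319
```

Emit:
{"method": "play_rows", "body": {"steps": [[[0, 0, 0, 0, 0, 0], [0, 0, 0, 0, 0, 0], [0, 0, 0, 0, 0, 0], [0, 0, 0, 0, 0, 0]]], "fingers": 0.6}}

```text
t: 10.22
tcp_pos: [0.5377, -0.1173, 0.0423]
tool_rot: [0.997, 0.082, 0.0, -0.0]
force: [0.2, -0.1, -0.9]
finger_gap: 0.598
```

Emit:
{"method": "play_rows", "body": {"steps": [[[0, 0, -0.015, 0, 0, 0], [0, 0, -0.025, 0, 0, 0], [0, 0, -0.03, 0, 0, 0], [0, 0, -0.04, 0, 0, 0], [0, 0, -0.02, 0, 0, 0], [0, 0, 0, 0, 0, 0]]], "fingers": 1}}

```text
t: 10.98
tcp_pos: [0.5387, -0.1178, 0.1749]
tool_rot: [0.997, 0.083, 0.002, 0.001]
force: [-0.2, -0.6, 0.4]
finger_gap: 0.999
```

```bash
cat > look.py <<'E'
import sys
from go import *
# look.py cams -- name x y yaw z ...
i=sys.argv.index("--");cams=sys.argv[1:i];a=sys.argv[i+1:]
s=manip.sense();print("tcp",s["tcp_pos"].round(4),"t",s["t"])
for c in cams:
    p=manip.snapshot(c);cv2.imwrite(f"pics/{c}_{s['t']:.2f}.png",p["img"][:,:,::-1])
    for k in range(0,len(a),5):
        n=a[k];x,y,w,z=map(float,a[k+1:k+5]);q=proj(np.array([[x,y,z+.02]]),p)[0]
        r=best(n,p,q)
        if r is None: print(c,n,"none",q.round());continue
        f=fit(n,(x,y,w),z,[(p,r["pixels"].astype(float))]);
        tx,ty,tw=.550,-.1905,.161;d=f[0][:2]-[tx,ty]
        print(c,n,r["score"],f[0].round(4),round(f[1],3),"tray-local mm",(1000*np.array([d@[np.cos(tw),np.sin(tw)],d@[-np.sin(tw),np.cos(tw)]])).round(1))
E
python3 look.py wrist side top -- wood_bearer .5381 -.1175 .16 0 tray .55 -.1905 .16 0 tube_bearer .517 .12 1.31 .004
```

```text
tcp [ 0.5387 -0.1178  0.1749] t 10.975
wrist wood_bearer 0.88 [ 0.5376 -0.1158  0.1676] 0.035 tray-local mm [-0.3 75.7]
wrist tray 0.92 [ 0.5505 -0.19    0.1639] 0.014 tray-local mm [0.6 0.4]
wrist tube_bearer 0.61 [0.5172 0.122  1.3289] 0.02 tray-local mm [ 17.7 313.7]
side wood_bearer 0.84 [ 0.5382 -0.119   0.1087] 0.149 tray-local mm [-0.2 72.4]
side tray 0.64 [ 0.5542 -0.2262  0.1486] 0.495 tray-local mm [ -1.5 -35.9]
side tube_bearer 0.89 [0.5172 0.1203 1.318 ] 0.046 tray-local mm [ 17.4 312.1]
top wood_bearer none [316. 191.]
top tray none [351. 186.]
top tube_bearer 0.55 [0.5168 0.1196 1.3215] 0.058 tray-local mm [ 17.  311.4]
```

```bash
python3 go.py 0.517 0.1205 0.15 75.6 9 
```

```text
at [ 0.5376 -0.1173  0.172 ] yaw 9.46
[0.0021, -0.0264, 0.0024, -0.0, 0.0, -7.3], [0.0055, -0.026, 0.0024, -0.0, 0.0, -7.3], [0.0087, -0.025, 0.0024, -0.0, 0.0, -7.3], [0.0119, -0.0237, 0.0024, -0.0, 0.0, -7.3], [0.0148, -0.022, 0.0024, -0.0, 0.0, -7.3], [0.0175, -0.0199, 0.0024, -0.0, 0.0, -7.3], [0.0199, -0.0175, 0.0024, -0.0, 0.0, -7.3], [0.022, -0.0148, 0.0024, -0.0, 0.0, -7.3], [0.0237, -0.0119, 0.0024, -0.0, 0.0, -7.3],
```

Emit:
{"method": "play_rows", "body": {"steps": [[[0.0021, -0.0264, 0.0024, 0, 0, -7.3], [0.0055, -0.026, 0.0024, 0, 0, -7.3], [0.0087, -0.025, 0.0024, 0, 0, -7.3], [0.0119, -0.0237, 0.0024, 0, 0, -7.3], [0.0148, -0.022, 0.0024, 0, 0, -7.3], [0.0175, -0.0199, 0.0024, 0, 0, -7.3], [0.0199, -0.0175, 0.0024, 0, 0, -7.3], [0.022, -0.0148, 0.0024, 0, 0, -7.3], [0.0237, -0.0119, 0.0024, 0, 0, -7.3], [0, 0, 0, 0, 0, 0]]], "fingers": 0.7}}

```text
t: 12.82
tcp_pos: [0.5176, 0.1219, 0.1505]
tool_rot: [0.792, 0.611, -0.0, -0.0]
force: [-0.1, -0.1, 0.0]
finger_gap: 0.696
```

```bash
python3 look.py wrist -- tube_bearer .517 .12 1.31 .004;  python3 go.py 0.517 0.1205 0.0465 75.6 4
```

```text
tcp [0.5176 0.1219 0.1505] t 12.825
wrist tube_bearer 0.7 [0.5173 0.1207 1.311 ] 0.03 tray-local mm [ 17.6 312.5]
at [0.5182 0.1203 0.1507] yaw 75.12
[-0.0, -0.0003, 0.0261, 0.0, 0.0, -0.1], [-0.0, -0.0003, 0.0261, 0.0, 0.0, -0.1], [-0.0, -0.0003, 0.0261, 0.0, 0.0, -0.1], [-0.0, -0.0003, 0.0261, 0.0, 0.0, -0.1],
```

Emit:
{"method": "play_rows", "body": {"steps": [[[0, -0.001, 0.026, 0, 0, 0], [0, 0, 0.026, 0, 0, 0], [0, 0, 0.026, 0, 0, 0], [0, 0, 0.018, 0, 0, 0], [0, 0, 0.0085, 0, 0, 0], [0, 0, 0, 0, 0, 0]]]}}

```text
t: 13.68
tcp_pos: [0.5172, 0.1201, 0.046]
tool_rot: [0.793, 0.609, -0.0, -0.0]
force: [0.6, 0.6, 0.1]
finger_gap: 0.699
```

Emit:
{"method": "play_rows", "body": {"steps": [[[0, 0, 0, 0, 0, 0], [0, 0, 0, 0, 0, 0], [0, 0, 0, 0, 0, 0], [0, 0, 0, 0, 0, 0], [0, 0, 0, 0, 0, 0], [0, 0, 0, 0, 0, 0]]], "fingers": 0, "squeeze": 40}}

```text
t: 14.42
tcp_pos: [0.5179, 0.1207, 0.0472]
tool_rot: [0.792, 0.61, 0.001, 0.001]
force: [-0.3, -0.7, 5.0]
finger_gap: 0.348
```

Emit:
{"method": "play_rows", "body": {"steps": [[[0, 0, -0.02, 0, 0, 0], [0, 0, -0.03, 0, 0, 0], [0, 0, -0.035, 0, 0, 0], [0, 0, 0, 0, 0, 0]]]}}

```text
t: 14.92
tcp_pos: [0.5186, 0.1209, 0.1334]
tool_rot: [0.792, 0.61, 0.002, 0.002]
force: [0.5, -1.6, -1.3]
finger_gap: 0.34
```

```bash
 python3 held.py tube_bearer 0.0425 75 wrist; python3 go.py 0.562 -0.2645 0.155 9.25 10
```

```text
tcp [0.5186 0.1209 0.1334] yaw 75.17 gap 0.34 F [ 0.5 -1.6 -1.3]
at [0.5162 0.1208 0.1303] yaw 75.16
[-0.0361, 0.0143, -0.0025, -0.0, 0.0, 6.6], [-0.0342, 0.0183, -0.0025, -0.0, 0.0, 6.6], [-0.0319, 0.0221, -0.0025, -0.0, 0.0, 6.6], [-0.0291, 0.0256, -0.0025, -0.0, 0.0, 6.6], [-0.026, 0.0288, -0.0025, -0.0, 0.0, 6.6], [-0.0225, 0.0316, -0.0025, -0.0, 0.0, 6.6], [-0.0187, 0.034, -0.0025, -0.0, 0.0, 6.6], [-0.0147, 0.0359, -0.0025, -0.0, 0.0, 6.6], [-0.0105, 0.0374, -0.0025, -0.0, 0.0, 6.6], [-0.0061, 0.0383, -0.0025, -0.0, 0.0, 6.6],
```

Emit:
{"method": "play_rows", "body": {"steps": [[[-0.0361, 0.0143, 0, 0, 0, 6.6], [-0.0342, 0.0183, 0, 0, 0, 6.6], [-0.0319, 0.0221, 0, 0, 0, 6.6], [-0.0291, 0.0256, 0, 0, 0, 6.6], [-0.026, 0.0288, 0, 0, 0, 6.6], [-0.0225, 0.0316, 0, 0, 0, 6.6], [-0.0187, 0.034, 0, 0, 0, 6.6], [-0.0147, 0.0359, 0, 0, 0, 6.6], [-0.0105, 0.0374, 0, 0, 0, 6.6], [-0.0061, 0.0383, 0, 0, 0, 6.6]]]}}

```text
t: 16.32
tcp_pos: [0.5615, -0.2652, 0.129]
tool_rot: [0.997, 0.078, -0.002, -0.001]
force: [-0.3, -0.1, -1.4]
finger_gap: 0.348
```

Emit:
{"method": "play_rows", "body": {"steps": [[[0, 0, 0.02, 0, 0, 0], [0, 0, 0.02, 0, 0, 0], [0, 0, 0, 0, 0, 0], [0, 0, 0, 0, 0, 0]]]}}

```text
t: 16.82
tcp_pos: [0.5623, -0.2644, 0.0906]
tool_rot: [0.997, 0.08, -0.0, -0.0]
force: [0.7, -0.4, -0.1]
finger_gap: 0.34
```

```bash
 python3 held.py tube_bearer 0.0425 9 wrist side top; python3 go.py 0.562 -0.2645 0.0435 9.25 1
```

```text
tcp [ 0.5623 -0.2644  0.0906] yaw 9.17 gap 0.34 F [ 0.7 -0.4 -0.1]
wrist tube_bearer 0.84 [ 0.5619 -0.263   0.167 ] 0.073 in tool x,y mm: [-0.1 -1.4] yaw-tool deg 0.4
wrist tube_bearer 0.71 [ 0.5685 -0.2053  0.2271] 0.49 in tool x,y mm: [ 15.5 -57.4] yaw-tool deg 3.8
wrist tray 0.72 [ 0.5499 -0.1899  0.1597] 0.061 in tool x,y mm: [ -0.4 -75.5] yaw-tool deg -0.0
side tube_bearer 0.89 [ 0.5639 -0.2644  0.1091] 0.336 in tool x,y mm: [1.6 0.3] yaw-tool deg -2.9
side tray 0.71 [ 0.5753 -0.3726  0.1466] 0.338 in tool x,y mm: [ -4.4 108.9] yaw-tool deg -0.8
at [ 0.5626 -0.2647  0.0916] yaw 9.17
[-0.0006, -0.0003, 0.0481, 0.0, -0.0, -0.1],
```

Emit:
{"method": "play_rows", "body": {"steps": [[[-0.0005, 0.0009, 0.015, 0, 0, 0], [0, 0, 0.015, 0, 0, 0], [0, 0, 0.01, 0, 0, 0], [0, 0, 0.0045, 0, 0, 0], [0, 0, 0.001, 0, 0, 0], [0, 0, 0.001, 0, 0, 0], [0, 0, 0.001, 0, 0, 0], [0, 0, 0, 0, 0, 0], [0, 0, 0, 0, 0, 0]]]}}

```text
t: 18.4
tcp_pos: [0.5622, -0.2656, 0.0439]
tool_rot: [0.997, 0.08, 0.0, 0.0]
force: [0.9, 0.5, -1.1]
finger_gap: 0.339
```

Emit:
{"method": "play_rows", "body": {"steps": [[[0, 0, 0.001, 0, 0, 0], [0, 0, 0.0005, 0, 0, 0], [0, 0, 0, 0, 0, 0]]]}}

```text
t: 18.77
tcp_pos: [0.5622, -0.2657, 0.0432]
tool_rot: [0.997, 0.08, 0.0, 0.0]
force: [-1.1, 0.5, 5.3]
finger_gap: 0.346
```

Emit:
{"method": "play_rows", "body": {"steps": [[[0, 0, 0, 0, 0, 0], [0, 0, 0, 0, 0, 0], [0, 0, 0, 0, 0, 0], [0, 0, 0, 0, 0, 0]]], "fingers": 0.6}}

```text
t: 19.27
tcp_pos: [0.5621, -0.2656, 0.042]
tool_rot: [0.997, 0.08, -0.0, -0.0]
force: [-0.7, 0.5, 0.5]
finger_gap: 0.6
```

Emit:
{"method": "play_rows", "body": {"steps": [[[0, 0, -0.015, 0, 0, 0], [0, 0, -0.025, 0, 0, 0], [0, 0, -0.03, 0, 0, 0], [0, 0, -0.04, 0, 0, 0], [0, 0, -0.04, 0, 0, 0], [0, 0, 0, 0, 0, 0], [0, 0, 0, 0, 0, 0]]], "fingers": 1}}

```text
t: 20.15
tcp_pos: [0.5617, -0.2653, 0.1926]
tool_rot: [0.997, 0.08, -0.0, -0.0]
force: [1.0, 0.5, -0.2]
finger_gap: 0.999
```

```bash
python3 look.py wrist side top -- wood_bearer .5381 -.1175 .16 0 tray .55 -.1905 .16 0 tube_bearer .562 -.2655 .16 0 board .6303 .2196 .025 .004; python3 go.py 0.540 -0.10 0.20 6 5 .6303 .2196 .16 1.5 9
```

```text
tcp [ 0.5617 -0.2653  0.1926] t 20.15
wrist wood_bearer none [122. 179.]
wrist tray 0.89 [ 0.55   -0.19    0.1623] 0.01 tray-local mm [0.1 0.5]
wrist tube_bearer 0.56 [ 0.5615 -0.2646  0.1678] 0.022 tray-local mm [ -0.6 -75. ]
wrist board none [-232.   33.]
side wood_bearer 0.36 [ 0.5598 -0.2012  0.0866] 0.703 tray-local mm [  7.9 -12.1]
side tray 0.85 [ 0.5548 -0.2283  0.1353] 0.603 tray-local mm [ -1.3 -38.1]
side tube_bearer 0.93 [ 0.5617 -0.2726  0.0898] 0.088 tray-local mm [ -1.6 -83. ]
side board 0.64 [0.6304 0.2194 0.0219] 0.044 tray-local mm [145.1 391.7]
top wood_bearer none [316. 191.]
top tray none [351. 186.]
top tube_bearer none [387. 181.]
top board none [156. 143.]
at [ 0.5621 -0.2656  0.1922] yaw 9.16
[0.0009, -0.0334, -0.0016, 0.0, -0.0, 0.6], [0.0005, -0.0334, -0.0016, 0.0, -0.0, 0.6], [0.0002, -0.0334, -0.0016, 0.0, -0.0, 0.6], [-0.0002, -0.0334, -0.0016, 0.0, -0.0, 0.6], [-0.0006, -0.0334, -0.0016, 0.0, -0.0, 0.6], 
[0.0137, -0.0343, 0.0044, 0.0, 0.0, 0.5], [0.0134, -0.0344, 0.0044, 0.0, 0.0, 0.5], [0.0131, -0.0345, 0.0044, 0.0, 0.0, 0.5], [0.0128, -0.0346, 0.0044, 0.0, 0.0, 0.5], [0.0125, -0.0347, 0.0044, 0.0, 0.0, 0.5], [0.0122, -0.0348, 0.0044, 0.0, 0.0, 0.5], [0.0119, -0.0349, 0.0044, 0.0, 0.0, 0.5], [0.0116, -0.035, 0.0044, 0.0, 0.0, 0.5], [0.0113, -0.0351, 0.0044, 0.0, 0.0, 0.5],
```

```bash
python3 go.py 0.59 -0.03 0.19 50 8 .6303 .2196 .12 91.4 9
```

```text
at [ 0.5621 -0.2656  0.1922] yaw 9.16
[0.0081, -0.0285, 0.0003, 0.0, -0.0, -5.1], [0.0106, -0.0277, 0.0003, 0.0, -0.0, -5.1], [0.0131, -0.0266, 0.0003, 0.0, -0.0, -5.1], [0.0154, -0.0254, 0.0003, 0.0, -0.0, -5.1], [0.0176, -0.0239, 0.0003, 0.0, -0.0, -5.1], [0.0196, -0.0222, 0.0003, 0.0, -0.0, -5.1], [0.0215, -0.0204, 0.0003, 0.0, -0.0, -5.1], [0.0233, -0.0184, 0.0003, 0.0, -0.0, -5.1], 
[0.0241, -0.0144, 0.0078, 0.0, 0.0, -4.6], [0.0252, -0.0124, 0.0078, 0.0, 0.0, -4.6], [0.0261, -0.0104, 0.0078, 0.0, 0.0, -4.6], [0.0269, -0.0082, 0.0078, 0.0, 0.0, -4.6], [0.0274, -0.006, 0.0078, 0.0, 0.0, -4.6], [0.0278, -0.0038, 0.0078, 0.0, 0.0, -4.6], [0.028, -0.0016, 0.0078, 0.0, 0.0, -4.6], [0.0281, 0.0007, 0.0078, 0.0, 0.0, -4.6], [0.0279, 0.0029, 0.0078, 0.0, 0.0, -4.6],
```

Emit:
{"method": "play_rows", "body": {"steps": [[[0.0081, -0.0285, 0, 0, 0, -5.1], [0.0106, -0.0277, 0, 0, 0, -5.1], [0.0131, -0.0266, 0, 0, 0, -5.1], [0.0154, -0.0254, 0, 0, 0, -5.1], [0.0176, -0.0239, 0, 0, 0, -5.1], [0.0196, -0.0222, 0, 0, 0, -5.1], [0.0215, -0.0204, 0, 0, 0, -5.1], [0.0233, -0.0184, 0, 0, 0, -5.1]]], "fingers": 1}}

```text
t: 21.9
tcp_pos: [0.5902, -0.029, 0.1924]
tool_rot: [0.906, 0.424, 0.0, 0.0]
force: [-0.3, 0.0, -0.0]
finger_gap: 1.0
```

Emit:
{"method": "play_rows", "body": {"steps": [[[0.0241, -0.0144, 0.0078, 0, 0, -4.6], [0.0252, -0.0124, 0.0078, 0, 0, -4.6], [0.0261, -0.0104, 0.0078, 0, 0, -4.6], [0.0269, -0.0082, 0.0078, 0, 0, -4.6], [0.0274, -0.006, 0.0078, 0, 0, -4.6], [0.0278, -0.0038, 0.0078, 0, 0, -4.6], [0.028, -0.0016, 0.0078, 0, 0, -4.6], [0.0281, 0.0007, 0.0078, 0, 0, -4.6], [0.0279, 0.0029, 0.0078, 0, 0, -4.6], [0, 0, 0, 0, 0, 0]]]}}

```text
t: 23.15
tcp_pos: [0.6302, 0.2213, 0.1213]
tool_rot: [0.698, 0.716, -0.0, -0.0]
force: [0.7, -0.2, -0.1]
finger_gap: 0.997
```

```bash
python3 look.py wrist side -- board .6303 .2196 .025 .004; python3 go.py .6303 .2196 .12 91.4 1
```

```text
tcp [0.6302 0.2213 0.1213] t 23.15
wrist board 0.94 [0.63   0.2209 0.0244] 0.012 tray-local mm [144.9 393.3]
side board 0.77 [0.6301 0.2209 0.0276] 0.054 tray-local mm [145.  393.3]
at [0.6307 0.2185 0.1223] yaw 91.28
[0.0011, -0.0003, 0.0023, 0.0, 0.0, -0.1],
```

Emit:
{"method": "play_rows", "body": {"steps": [[[0.001, 0, 0.02, 0, 0, 0], [0, 0, 0.025, 0, 0, 0], [0, 0, 0.023, 0, 0, 0], [0, 0, 0.015, 0, 0, 0], [0, 0, 0.008, 0, 0, 0], [0, 0, 0, 0, 0, 0]]]}}

```text
t: 24.1
tcp_pos: [0.6303, 0.2202, 0.0304]
tool_rot: [0.699, 0.715, -0.0, -0.0]
force: [0.4, -0.7, 0.4]
finger_gap: 1.0
```

Emit:
{"method": "play_rows", "body": {"steps": [[[0, 0, 0, 0, 0, 0], [0, 0, 0, 0, 0, 0], [0, 0, 0, 0, 0, 0], [0, 0, 0, 0, 0, 0], [0, 0, 0, 0, 0, 0], [0, 0, 0, 0, 0, 0]]], "fingers": 0, "squeeze": 60}}

```text
t: 24.85
tcp_pos: [0.6315, 0.2207, 0.0324]
tool_rot: [0.699, 0.715, 0.001, 0.001]
force: [-0.1, -0.6, 6.2]
finger_gap: 0.636
```

Emit:
{"method": "play_rows", "body": {"steps": [[[0, 0, -0.01, 0, 0, 0], [0, 0, -0.02, 0, 0, 0], [0, 0, -0.03, 0, 0, 0], [0, 0, -0.03, 0, 0, 0], [0, 0, -0.03, 0, 0, 0], [0, 0, 0, 0, 0, 0], [0, 0, 0, 0, 0, 0]]]}}

```text
t: 25.72
tcp_pos: [0.6298, 0.2203, 0.1505]
tool_rot: [0.699, 0.715, -0.001, -0.0]
force: [0.0, 0.2, -1.1]
finger_gap: 0.638
```

```bash
python3 held.py board 0.026 1.4 wrist side
```

```text
tcp [0.6298 0.2203 0.1505] yaw 91.36 gap 0.638 F [ 0.   0.2 -1.1]
wrist board 0.93 [0.6298 0.2202 0.0236] 0.238 in tool x,y mm: [-0.1  0. ] yaw-tool deg -90.0
side board 0.76 [0.6282 0.2238 0.0385] 0.338 in tool x,y mm: [ 3.5 -1.5] yaw-tool deg -89.2
```

```bash
python3 go.py .5502 -.1913 .13 99.2 10
```

```text
at [0.63   0.2204 0.1498] yaw 91.36
[-0.041, -0.009, 0.002, -0.0, 0.0, -0.8], [-0.0408, -0.0095, 0.002, -0.0, 0.0, -0.8], [-0.0407, -0.0101, 0.002, -0.0, 0.0, -0.8], [-0.0406, -0.0106, 0.002, -0.0, 0.0, -0.8], [-0.0404, -0.0112, 0.002, -0.0, 0.0, -0.8], [-0.0403, -0.0117, 0.002, -0.0, 0.0, -0.8], [-0.0401, -0.0123, 0.002, -0.0, 0.0, -0.8], [-0.0399, -0.0128, 0.002, -0.0, 0.0, -0.8], [-0.0397, -0.0134, 0.002, -0.0, 0.0, -0.8], [-0.0396, -0.0139, 0.002, -0.0, 0.0, -0.8],
```

Emit:
{"method": "play_rows", "body": {"steps": [[[-0.041, -0.009, 0.002, 0, 0, -0.8], [-0.0408, -0.0095, 0.002, 0, 0, -0.8], [-0.0407, -0.0101, 0.002, 0, 0, -0.8], [-0.0406, -0.0106, 0.002, 0, 0, -0.8], [-0.0404, -0.0112, 0.002, 0, 0, -0.8], [-0.0403, -0.0117, 0.002, 0, 0, -0.8], [-0.0401, -0.0123, 0.002, 0, 0, -0.8], [-0.0399, -0.0128, 0.002, 0, 0, -0.8], [-0.0397, -0.0134, 0.002, 0, 0, -0.8], [-0.0396, -0.0139, 0.002, 0, 0, -0.6]]]}}

```text
t: 27.28
tcp_pos: [0.551, -0.1928, 0.1306]
tool_rot: [0.648, 0.761, -0.0, -0.0]
force: [0.5, -0.6, -1.6]
finger_gap: 0.638
```

Emit:
{"method": "play_rows", "body": {"steps": [[[0, 0, 0.015, 0, 0, 0], [0, 0, 0.012, 0, 0, 0], [0, 0, 0, 0, 0, 0], [0, 0, 0, 0, 0, 0]]]}}

```text
t: 27.78
tcp_pos: [0.5515, -0.1902, 0.1039]
tool_rot: [0.648, 0.762, 0.0, -0.0]
force: [-0.1, -0.5, -1.1]
finger_gap: 0.637
```

```bash
python3 held.py board 0.027 9.2 wrist side;python3 go.py .5502 -.1913 .067 99.2 1; ls -t pics|head -2
```

```text
tcp [ 0.5515 -0.1902  0.1039] yaw 99.26 gap 0.637 F [-0.1 -0.5 -1.1]
wrist board 0.66 [ 0.5517 -0.19    0.1613] 0.227 in tool x,y mm: [0.1 0.2] yaw-tool deg -90.0
side board 0.87 [ 0.5514 -0.1881  0.1566] 0.065 in tool x,y mm: [2.1 0.2] yaw-tool deg -90.3
at [ 0.5515 -0.1912  0.1044] yaw 99.18
[0.0001, -0.0014, 0.0374, 0.0, 0.0, -0.0], 
side_27.77.png
wrist_27.77.png
```

Emit:
{"method": "play_rows", "body": {"steps": [[[-0.0005, -0.0013, 0.012, 0, 0, 0], [0, 0, 0.012, 0, 0, 0], [0, 0, 0.007, 0, 0, 0], [0, 0, 0.002, 0, 0, 0], [0, 0, 0.001, 0, 0, 0], [0, 0, 0.001, 0, 0, 0], [0, 0, 0, 0, 0, 0]]]}}

```text
t: 28.95
tcp_pos: [0.5502, -0.1921, 0.0692]
tool_rot: [0.648, 0.761, 0.0, 0.0]
force: [0.3, -0.3, -1.0]
finger_gap: 0.637
```

Emit:
{"method": "play_rows", "body": {"steps": [[[0, 0, 0.001, 0, 0, 0], [0, 0, 0, 0, 0, 0]]]}}

```text
t: 29.2
tcp_pos: [0.5503, -0.1922, 0.0684]
tool_rot: [0.648, 0.761, 0.0, 0.0]
force: [-0.5, -0.3, 0.9]
finger_gap: 0.633
```

Emit:
{"method": "play_rows", "body": {"steps": [[[0.0006, 0, 0.0007, 0, 0, 0], [0, 0, 0, 0, 0, 0]]]}}

```text
t: 29.45
tcp_pos: [0.5503, -0.1921, 0.0684]
tool_rot: [0.648, 0.761, -0.0, 0.001]
force: [-2.2, -1.0, 6.3]
finger_gap: 0.636
```

Contact (6 N). Release and retreat.

Emit:
{"method": "play_rows", "body": {"steps": [[[0, 0, 0, 0, 0, 0], [0, 0, 0, 0, 0, 0], [0, 0, 0, 0, 0, 0], [0, 0, 0, 0, 0, 0]]], "fingers": 1}}

```text
t: 29.95
tcp_pos: [0.5499, -0.1914, 0.0671]
tool_rot: [0.648, 0.761, -0.0, -0.0]
force: [-0.2, -0.5, -0.4]
finger_gap: 1.0
```

Emit:
{"method": "play_rows", "body": {"steps": [[[0, 0, -0.015, 0, 0, 0], [0, 0, -0.025, 0, 0, 0], [0, 0, -0.03, 0, 0, 0], [0, 0, -0.04, 0, 0, 0], [0, 0, -0.03, 0, 0, 0], [0, 0, 0, 0, 0, 0], [0, 0, 0, 0, 0, 0]]]}}

```text
t: 30.82
tcp_pos: [0.5494, -0.1911, 0.2071]
tool_rot: [0.648, 0.761, -0.0, -0.0]
force: [-0.4, -0.0, 0.2]
finger_gap: 1.004
```

```bash
python3 look.py wrist side -- board .55 -.191 .16 .04 tray .55 -.1905 .16 0 tube_bearer .562 -.2655 .16 0 wood_bearer .5381 -.1175 .16 0; python3 - <<'E'
import cv2,numpy as np
a=cv2.imread("pics/"+sorted([f for f in __import__("os").listdir("pics") if f.startswith("wrist_")],key=lambda f:float(f[6:-4]))[-1])
b=cv2.imread("pics/"+sorted([f for f in __import__("os").listdir("pics") if f.startswith("side_")],key=lambda f:float(f[5:-4]))[-1])
cv2.imwrite("pics/c1.png",np.hstack([cv2.resize(a,(400,300)),cv2.resize(b[90:240,180:380],(400,300))]))
E
python3 go.py .46 0.1 .2 30 9 .425 .2605 .15 0 7
```

```text
tcp [ 0.5494 -0.1911  0.2071] t 30.825
wrist board 0.85 [ 0.5505 -0.1921  0.1594] 0.021 tray-local mm [ 0.2 -1.7]
wrist tray 0.89 [ 0.5498 -0.1905  0.1632] 2.89 tray-local mm [-0.2  0.1]
wrist tube_bearer 0.65 [ 0.5612 -0.2645  0.1806] 3.313 tray-local mm [ -0.8 -74.9]
wrist wood_bearer 0.75 [ 0.5376 -0.116   0.1703] 1.262 tray-local mm [-0.3 75.5]
side board 0.59 [ 0.5505 -0.1922  0.1677] 0.061 tray-local mm [ 0.2 -1.8]
side tray 0.51 [ 0.556  -0.2302  0.1604] 3.95 tray-local mm [ -0.4 -40.2]
side tube_bearer 0.64 [ 0.5637 -0.2865  0.0887] 7.521 tray-local mm [ -1.8 -97. ]
side wood_bearer 0.73 [ 0.5383 -0.1162  0.1593] 0.511 tray-local mm [ 0.4 75.3]
at [ 0.5499 -0.1914  0.207 ] yaw 99.16
[0.0336, -0.0047, 0.0008, -0.0, -0.0, 7.7], [0.0326, -0.0092, 0.0008, -0.0, -0.0, 7.7], [0.0311, -0.0134, 0.0008, -0.0, -0.0, 7.7], [0.029, -0.0175, 0.0008, -0.0, -0.0, 7.7], [0.0264, -0.0212, 0.0008, -0.0, -0.0, 7.7], [0.0234, -0.0245, 0.0008, -0.0, -0.0, 7.7], [0.0199, -0.0274, 0.0008, -0.0, -0.0, 7.7], [0.016, -0.0299, 0.0008, -0.0, -0.0, 7.7], [0.0119, -0.0317, 0.0008, -0.0, -0.0, 7.7], 
[0.0071, -0.0224, 0.0071, 0.0, 0.0, 4.3], [0.0054, -0.0228, 0.0071, 0.0, 0.0, 4.3], [0.0037, -0.0232, 0.0071, 0.0, 0.0, 4.3], [0.002, -0.0234, 0.0071, 0.0, 0.0, 4.3], [0.0002, -0.0235, 0.0071, 0.0, 0.0, 4.3], [-0.0015, -0.0234, 0.0071, 0.0, 0.0, 4.3], [-0.0033, -0.0232, 0.0071, 0.0, 0.0, 4.3],
```

View pics/c1.png

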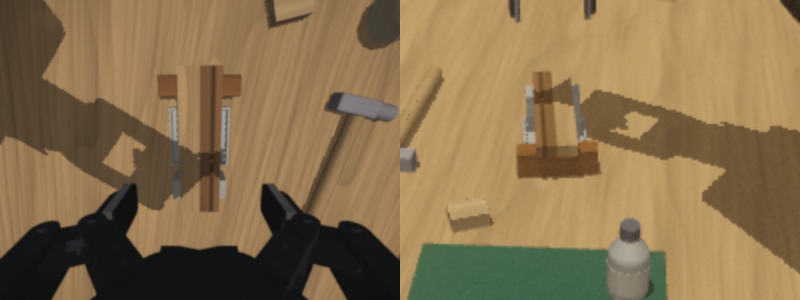

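```bash
python3 go.py .425 .2605 .15 99.2 10
```

```text
at [ 0.5499 -0.1914  0.207 ] yaw 99.16
[0.0466, -0.0051, 0.0057, -0.0, -0.0, -0.0], [0.0466, -0.0051, 0.0057, -0.0, -0.0, -0.0], [0.0466, -0.0051, 0.0057, -0.0, -0.0, -0.0], [0.0466, -0.0051, 0.0057, -0.0, -0.0, -0.0], [0.0466, -0.0051, 0.0057, -0.0, -0.0, -0.0], [0.0466, -0.0051, 0.0057, -0.0, -0.0, -0.0], [0.0466, -0.0051, 0.0057, -0.0, -0.0, -0.0], [0.0466, -0.0051, 0.0057, -0.0, -0.0, -0.0], [0.0466, -0.0051, 0.0057, -0.0, -0.0, -0.0], [0.0466, -0.0051, 0.0057, -0.0, -0.0, -0.0],
```

Emit:
{"method": "play_rows", "body": {"steps": [[[0.0466, -0.005, 0.004, 0, 0, 0], [0.0466, -0.005, 0.004, 0, 0, 0], [0.0466, -0.005, 0.004, 0, 0, 0], [0.0466, -0.005, 0.004, 0, 0, 0], [0.0466, -0.005, 0.004, 0, 0, 0], [0.0466, -0.005, 0.004, 0, 0, 0], [0.0466, -0.005, 0.004, 0, 0, 0], [0.0466, -0.005, 0.004, 0, 0, 0], [0.0466, -0.005, 0.012, 0, 0, 0], [0.0466, -0.005, 0.012, 0, 0, 0]]], "fingers": 1}}

```text
t: 32.58
tcp_pos: [0.4264, 0.2622, 0.1513]
tool_rot: [0.648, 0.761, 0.001, 0.0]
force: [0.3, 0.5, 0.1]
finger_gap: 1.002
```

```bash
python3 look.py wrist side -- weight .425 .2605 0 .004 ; python3 go.py .425 .2605 .15 99.2 1
```

```text
tcp [0.4264 0.2622 0.1513] t 32.575
wrist weight 0.84 [0.4245 0.2619 0.    ] 0.047 tray-local mm [-51.3 466.7]
side weight 0.61 [0.4243 0.2619 0.    ] 0.049 tray-local mm [-51.6 466.7]
at [0.4261 0.2613 0.1511] yaw 99.31
[-0.0006, -0.0012, 0.0011, -0.0, 0.0, 0.1],
```

Emit:
{"method": "play_rows", "body": {"steps": [[[0, -0.001, 0.02, 0, 0, 0], [0, 0, 0.025, 0, 0, 0], [0, 0, 0.02, 0, 0, 0], [0, 0, 0.015, 0, 0, 0], [0, 0, 0.008, 0, 0, 0], [0, 0, 0, 0, 0, 0], [0, 0, 0, 0, 0, 0]]], "fingers": 0.7}}

```text
t: 33.65
tcp_pos: [0.4259, 0.2605, 0.0638]
tool_rot: [0.648, 0.761, 0.0, 0.0]
force: [0.1, -0.8, 0.3]
finger_gap: 0.703
```

Emit:
{"method": "play_rows", "body": {"steps": [[[0, 0, 0, 0, 0, 0], [0, 0, 0, 0, 0, 0], [0, 0, 0, 0, 0, 0], [0, 0, 0, 0, 0, 0], [0, 0, 0, 0, 0, 0], [0, 0, 0, 0, 0, 0], [0, 0, 0, 0, 0, 0]]], "fingers": 0, "squeeze": 80}}

```text
t: 34.52
tcp_pos: [0.4252, 0.2606, 0.064]
tool_rot: [0.648, 0.761, 0.0, 0.0]
force: [-0.6, 0.3, 5.3]
finger_gap: 0.267
```

```bash
python3 held.py weight 0.0595 0 wrist side; python3 - <<'E'
import cv2,numpy as np,os
g=lambda k:cv2.imread("pics/"+sorted([f for f in os.listdir("pics") if f.startswith(k)],key=lambda f:float(f.split("_")[1][:-4]))[-1])
a=g("wrist_");b=g("side_")
cv2.imwrite("pics/c2.png",np.hstack([cv2.resize(a,(400,300)),cv2.resize(b[180:330,220:420],(400,300))]))
E
```

```text
tcp [0.4252 0.2606 0.064 ] yaw 99.17 gap 0.267 F [-0.6  0.3  5.3]
wrist weight 0.66 [0.4252 0.2622 0.    ] 0.258 in tool x,y mm: [1.6 0.3] yaw-tool deg -99.2
side weight 0.64 [0.4248 0.2624 0.    ] 0.2 in tool x,y mm: [ 1.9 -0.1] yaw-tool deg -99.2
```

View pics/c2.png

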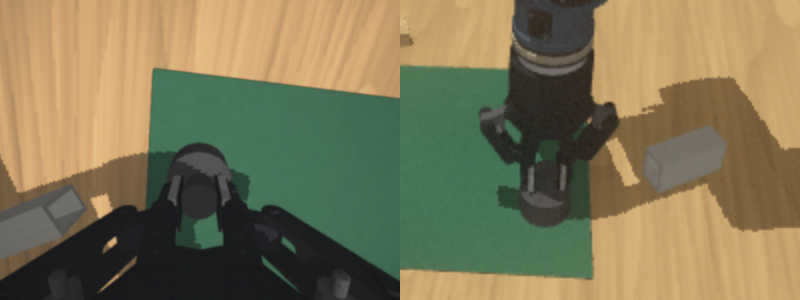

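Emit:
{"method": "play_rows", "body": {"steps": [[[0, 0, -0.015, 0, 0, 0], [0, 0, -0.025, 0, 0, 0], [0, 0, -0.03, 0, 0, 0], [0, 0, -0.03, 0, 0, 0], [0, 0, -0.03, 0, 0, 0], [0, 0, -0.01, 0, 0, 0], [0, 0, 0, 0, 0, 0], [0, 0, 0, 0, 0, 0]]]}}

```text
t: 35.83
tcp_pos: [0.4244, 0.2601, 0.2021]
tool_rot: [0.648, 0.761, -0.001, -0.001]
force: [-0.5, -0.3, -6.1]
finger_gap: 0.264
```

```bash
python3 held.py weight 0.060 0 wrist side;python3 go.py .5505 -.1935 .2 99.2 10
```

```text
tcp [0.4244 0.2601 0.2021] yaw 99.16 gap 0.264 F [-0.5 -0.3 -6.1]
wrist weight 0.96 [0.4239 0.2616 0.    ] 0.266 in tool x,y mm: [ 1.6 -0.2] yaw-tool deg -99.2
side weight 0.72 [0.4234 0.2578 0.    ] 0.283 in tool x,y mm: [-2.1 -1.4] yaw-tool deg -99.2
at [0.4252 0.2604 0.2027] yaw 99.16
[-0.0468, 0.0051, 0.0003, -0.0, 0.0, -0.0], [-0.0468, 0.0051, 0.0003, -0.0, 0.0, -0.0], [-0.0468, 0.0051, 0.0003, -0.0, 0.0, -0.0], [-0.0468, 0.0051, 0.0003, -0.0, 0.0, -0.0], [-0.0468, 0.0051, 0.0003, -0.0, 0.0, -0.0], [-0.0468, 0.0051, 0.0003, -0.0, 0.0, -0.0], [-0.0468, 0.0051, 0.0003, -0.0, 0.0, -0.0], [-0.0468, 0.0051, 0.0003, -0.0, 0.0, -0.0], [-0.0468, 0.0051, 0.0003, -0.0, 0.0, -0.0], [-0.0468, 0.0051, 0.0003, -0.0, 0.0, -0.0],
```

Emit:
{"method": "play_rows", "body": {"steps": [[[-0.0468, 0.005, 0, 0, 0, 0], [-0.0468, 0.005, 0, 0, 0, 0], [-0.0468, 0.005, 0, 0, 0, 0], [-0.0468, 0.005, 0, 0, 0, 0], [-0.0468, 0.005, 0, 0, 0, 0], [-0.0468, 0.005, 0, 0, 0, 0], [-0.0468, 0.005, 0, 0, 0, 0], [-0.0468, 0.005, 0, 0, 0, 0], [-0.0468, 0.005, 0, 0, 0, 0], [-0.0468, 0.005, 0, 0, 0, 0]]]}}

```text
t: 37.38
tcp_pos: [0.5494, -0.195, 0.2028]
tool_rot: [0.649, 0.761, 0.0, -0.0]
force: [0.6, -0.1, -5.8]
finger_gap: 0.269
```

Emit:
{"method": "play_rows", "body": {"steps": [[[0, 0, 0.025, 0, 0, 0], [0, 0, 0.025, 0, 0, 0], [0, 0, 0.01, 0, 0, 0], [0, 0, 0, 0, 0, 0], [0, 0, 0, 0, 0, 0]]]}}

```text
t: 38.0
tcp_pos: [0.5501, -0.1938, 0.1442]
tool_rot: [0.648, 0.761, 0.0, 0.001]
force: [0.8, -1.0, -4.5]
finger_gap: 0.269
```

```bash
python3 held.py weight 0.060 0 wrist side;python3 go.py .5505 -.1931 .118 99.2 1;python3 - <<'E'
import cv2,numpy as np,os
g=lambda k:cv2.imread("pics/"+sorted([f for f in os.listdir("pics") if f.startswith(k)],key=lambda f:float(f.split("_")[1][:-4]))[-1])
a=g("wrist_");b=g("side_")
cv2.imwrite("pics/c3.png",np.hstack([cv2.resize(a,(400,300)),cv2.resize(b[90:240,180:380],(400,300))]))
E
```

```text
tcp [ 0.5501 -0.1938  0.1442] yaw 99.18 gap 0.269 F [ 0.8 -1.  -4.5]
wrist weight 0.71 [ 0.5502 -0.1924  0.    ] 0.301 in tool x,y mm: [1.4 0.3] yaw-tool deg -99.2
side weight 0.77 [ 0.5496 -0.1919  0.    ] 0.088 in tool x,y mm: [ 2.  -0.2] yaw-tool deg -99.2
at [ 0.5496 -0.1937  0.1439] yaw 99.17
[0.0004, 0.001, 0.0259, 0.1, 0.0, -0.0],
```

View pics/c3.png

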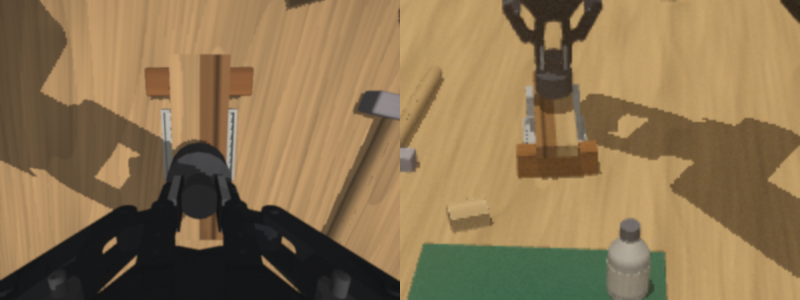

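Emit:
{"method": "play_rows", "body": {"steps": [[[0, 0.0006, 0.01, 0, 0, 0], [0, 0, 0.008, 0, 0, 0], [0, 0, 0.004, 0, 0, 0], [0, 0, 0.001, 0, 0, 0], [0, 0, 0.001, 0, 0, 0], [0, 0, 0, 0, 0, 0], [0, 0, 0, 0, 0, 0]]]}}

```text
t: 39.17
tcp_pos: [0.55, -0.1936, 0.1195]
tool_rot: [0.648, 0.761, 0.0, 0.0]
force: [0.6, 0.3, -4.9]
finger_gap: 0.27
```

Emit:
{"method": "play_rows", "body": {"steps": [[[0, 0, 0.001, 0, 0, 0], [0, 0, 0, 0, 0, 0]]]}}

```text
t: 39.42
tcp_pos: [0.5499, -0.1935, 0.1183]
tool_rot: [0.648, 0.761, 0.0, -0.0]
force: [-0.5, -0.0, -5.6]
finger_gap: 0.266
```

Emit:
{"method": "play_rows", "body": {"steps": [[[0, 0, 0.001, 0, 0, 0], [0, 0, 0, 0, 0, 0]]]}}

```text
t: 39.67
tcp_pos: [0.5498, -0.1936, 0.1181]
tool_rot: [0.648, 0.761, -0.0, 0.0]
force: [-3.0, -0.6, 3.1]
finger_gap: 0.266
```

Contact; release.

Emit:
{"method": "play_rows", "body": {"steps": [[[0, 0, 0, 0, 0, 0], [0, 0, 0, 0, 0, 0], [0, 0, 0, 0, 0, 0], [0, 0, 0, 0, 0, 0]]], "fingers": 0.8}}

```text
t: 40.17
tcp_pos: [0.5501, -0.1935, 0.1174]
tool_rot: [0.648, 0.761, 0.0, 0.0]
force: [0.3, -0.2, 0.7]
finger_gap: 0.801
```

Emit:
{"method": "play_rows", "body": {"steps": [[[0, 0, -0.02, 0, 0, 0], [0, 0, -0.03, 0, 0, 0], [0, 0, -0.035, 0, 0, 0], [0, 0, -0.035, 0, 0, 0], [0, 0, 0, 0, 0, 0], [0, 0, 0, 0, 0, 0]]], "fingers": 1}}

```text
t: 40.92
tcp_pos: [0.5494, -0.1932, 0.2368]
tool_rot: [0.648, 0.761, -0.0, -0.001]
force: [-0.7, -0.8, -0.5]
finger_gap: 0.999
```

```bash
python3 look.py wrist side -- weight .55 -.192 0 .058 board .55 -.191 .16 .04 glue .429 .1155 0 .004; python3 go.py .429 .115 .20 99.2 8
```

```text
tcp [ 0.5494 -0.1932  0.2368] t 40.925
wrist weight 0.67 [ 0.5498 -0.1917  0.    ] 0.028 tray-local mm [-0.4 -1.1]
wrist board 0.91 [ 0.5504 -0.192   0.1587] 0.365 tray-local mm [ 0.2 -1.5]
wrist glue none [ 180. -168.]
side weight none [256. 136.]
side board 0.74 [ 0.5509 -0.1911  0.1758] 0.717 tray-local mm [ 0.8 -0.7]
side glue 0.65 [0.4298 0.1139 0.    ] 0.128 tray-local mm [-69.9 319.7]
at [ 0.5497 -0.1934  0.2367] yaw 99.16
[0.0405, -0.0088, 0.0046, -0.0, -0.0, -0.0], [0.0405, -0.0088, 0.0046, -0.0, -0.0, -0.0], [0.0405, -0.0088, 0.0046, -0.0, -0.0, -0.0], [0.0405, -0.0087, 0.0046, -0.0, -0.0, -0.0], [0.0405, -0.0087, 0.0046, -0.0, -0.0, -0.0], [0.0405, -0.0087, 0.0046, -0.0, -0.0, -0.0], [0.0405, -0.0087, 0.0046, -0.0, -0.0, -0.0], [0.0405, -0.0087, 0.0046, -0.0, -0.0, -0.0],
```

```bash
python3 go.py .429 .1150 .20 9.2 10
```

```text
at [ 0.5497 -0.1934  0.2367] yaw 99.16
[0.0324, -0.007, 0.0037, -0.0, 0.0, 9.0], [0.0309, -0.012, 0.0037, -0.0, 0.0, 9.0], [0.0286, -0.0167, 0.0037, -0.0, 0.0, 9.0], [0.0257, -0.0209, 0.0037, -0.0, 0.0, 9.0], [0.0221, -0.0247, 0.0037, -0.0, 0.0, 9.0], [0.0179, -0.0278, 0.0037, -0.0, 0.0, 9.0], [0.0134, -0.0303, 0.0037, -0.0, 0.0, 9.0], [0.0085, -0.032, 0.0037, -0.0, 0.0, 9.0], [0.0034, -0.0329, 0.0037, -0.0, 0.0, 9.0], [-0.0018, -0.0331, 0.0037, -0.0, 0.0, 9.0],
```

Emit:
{"method": "play_rows", "body": {"steps": [[[0.0324, -0.007, 0.002, 0, 0, 9], [0.0309, -0.012, 0.003, 0, 0, 9], [0.0286, -0.0167, 0.004, 0, 0, 9], [0.0257, -0.0209, 0.004, 0, 0, 9], [0.0221, -0.0247, 0.004, 0, 0, 9], [0.0179, -0.0278, 0.004, 0, 0, 9], [0.0134, -0.0303, 0.004, 0, 0, 9], [0.0085, -0.032, 0.004, 0, 0, 9], [0.0034, -0.0329, 0.004, 0, 0, 9], [-0.0018, -0.0331, 0.004, 0, 0, 9]]]}}

```text
t: 42.58
tcp_pos: [0.4292, 0.1159, 0.2002]
tool_rot: [0.997, 0.077, 0.0, -0.0]
force: [1.3, 0.8, -0.3]
finger_gap: 0.999
```

```bash
python3 look.py wrist side -- glue .429 .1145 0 .004; python3 go.py .429 .1148 .062 9.2 1;python3 - <<'E'
import cv2,numpy as np,os
g=lambda k:cv2.imread("pics/"+sorted([f for f in os.listdir("pics") if f.startswith(k)],key=lambda f:float(f.split("_")[1][:-4]))[-1])
a=g("wrist_");b=g("side_")
cv2.imwrite("pics/c4.png",np.hstack([cv2.resize(a,(400,300)),cv2.resize(b,(400,300))]))
E
```

```text
tcp [0.4292 0.1159 0.2002] t 42.575
wrist glue 0.6 [0.4311 0.1185 0.    ] 0.134 tray-local mm [-67.8 324.1]
side glue 0.93 [0.4294 0.1156 0.    ] 0.086 tray-local mm [-70.  321.5]
at [0.4295 0.1153 0.2004] yaw 9.34
[-0.0007, 0.0003, 0.1384, 0.0, -0.0, 0.1],
```

View pics/c4.png

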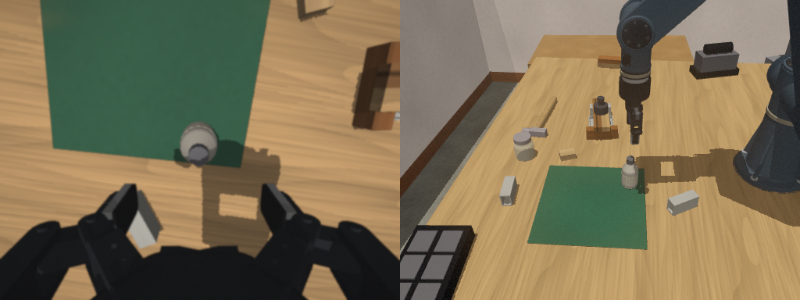

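Emit:
{"method": "play_rows", "body": {"steps": [[[0.0008, 0, 0.025, 0, 0, 0], [0, 0, 0.03, 0, 0, 0], [0, 0, 0.03, 0, 0, 0], [0, 0, 0.025, 0, 0, 0], [0, 0, 0.018, 0, 0, 0], [0, 0, 0.01, 0, 0, 0], [0, 0, 0, 0, 0, 0], [0, 0, 0, 0, 0, 0]]]}}

```text
t: 43.78
tcp_pos: [0.4308, 0.1149, 0.0628]
tool_rot: [0.997, 0.08, 0.001, 0.0]
force: [0.3, -1.0, 0.1]
finger_gap: 0.998
```

Emit:
{"method": "play_rows", "body": {"steps": [[[0, 0, 0, 0, 0, 0], [0, 0, 0, 0, 0, 0], [0, 0, 0, 0, 0, 0], [0, 0, 0, 0, 0, 0], [0, 0, 0, 0, 0, 0], [0, 0, 0, 0, 0, 0]]], "fingers": 0, "squeeze": 35}}

```text
t: 44.52
tcp_pos: [0.4304, 0.1153, 0.0629]
tool_rot: [0.997, 0.08, 0.001, 0.0]
force: [-0.9, 0.7, 5.8]
finger_gap: 0.545
```

Emit:
{"method": "play_rows", "body": {"steps": [[[0, 0, -0.015, 0, 0, 0], [0, 0, -0.025, 0, 0, 0], [0, 0, -0.03, 0, 0, 0], [0, 0, -0.03, 0, 0, 0], [0, 0, -0.03, 0, 0, 0], [0, 0, -0.03, 0, 0, 0], [0, 0, 0, 0, 0, 0], [0, 0, 0, 0, 0, 0]]]}}

```text
t: 45.52
tcp_pos: [0.4293, 0.1152, 0.2215]
tool_rot: [0.997, 0.08, -0.001, -0.0]
force: [-0.3, 0.3, -1.7]
finger_gap: 0.544
```

```bash
python3 held.py glue 0.0585 0 wrist side; python3 go.py .60 .09 .215 9.2 6 .638 -.177 .2 9.2 8;python3 - <<'E'
import cv2,numpy as np,os
g=lambda k:cv2.imread("pics/"+sorted([f for f in os.listdir("pics") if f.startswith(k)],key=lambda f:float(f.split("_")[1][:-4]))[-1])
a=g("wrist_");b=g("side_")
cv2.imwrite("pics/c5.png",np.hstack([cv2.resize(a,(400,300)),cv2.resize(b[60:260,180:380],(300,300))]))
E
```

```text
tcp [0.4293 0.1152 0.2215] yaw 9.17 gap 0.544 F [-0.3  0.3 -1.7]
wrist glue 0.67 [0.4333 0.1167 0.    ] 0.255 in tool x,y mm: [ 4.2 -0.9] yaw-tool deg -9.2
at [0.4298 0.1151 0.2215] yaw 9.16
[0.0273, 0.0086, 0.001, -0.0, 0.0, -0.0], [0.0273, 0.0086, 0.001, -0.0, 0.0, -0.0], [0.0273, 0.0087, 0.001, -0.0, 0.0, -0.0], [0.0273, 0.0087, 0.0011, -0.0, 0.0, -0.0], [0.0273, 0.0087, 0.0011, -0.0, 0.0, -0.0], [0.0273, 0.0087, 0.0011, -0.0, 0.0, -0.0], 
[-0.0006, 0.0337, 0.0019, 0.0, 0.0, 0.0], [-0.0006, 0.0337, 0.0019, 0.0, 0.0, 0.0], [-0.0006, 0.0337, 0.0019, 0.0, 0.0, 0.0], [-0.0006, 0.0337, 0.0019, 0.0, 0.0, 0.0], [-0.0006, 0.0337, 0.0019, 0.0, 0.0, 0.0], [-0.0006, 0.0337, 0.0019, 0.0, 0.0, 0.0], [-0.0006, 0.0337, 0.0019, 0.0, 0.0, 0.0], [-0.0006, 0.0337, 0.0019, 0.0, 0.0, 0.0],
```

View pics/c5.png

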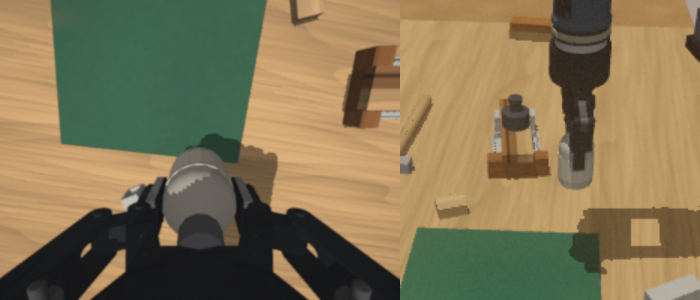

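Emit:
{"method": "play_rows", "body": {"steps": [[[0.0273, 0.0086, 0, 0, 0, 0], [0.0273, 0.0086, 0, 0, 0, 0], [0.0273, 0.0087, 0, 0, 0, 0], [0.0273, 0.0087, 0, 0, 0, 0], [0.0273, 0.0087, 0, 0, 0, 0], [0.0273, 0.0087, 0, 0, 0, 0]]]}}

```text
t: 46.58
tcp_pos: [0.6008, 0.0897, 0.2214]
tool_rot: [0.997, 0.08, -0.001, -0.0]
force: [0.3, 0.5, -1.8]
finger_gap: 0.547
```

Emit:
{"method": "play_rows", "body": {"steps": [[[-0.0006, 0.0337, 0.001, 0, 0, 0], [-0.0006, 0.0337, 0.001, 0, 0, 0], [-0.0006, 0.0337, 0.001, 0, 0, 0], [-0.0006, 0.0337, 0.001, 0, 0, 0], [-0.0006, 0.0337, 0.001, 0, 0, 0], [-0.0006, 0.0337, 0.001, 0, 0, 0], [-0.0006, 0.0337, 0.002, 0, 0, 0], [-0.0006, 0.0337, 0.002, 0, 0, 0], [0, 0, 0, 0, 0, 0], [0, 0, 0, 0, 0, 0]]]}}

```text
t: 47.82
tcp_pos: [0.6378, -0.1765, 0.2114]
tool_rot: [0.997, 0.08, -0.001, -0.001]
force: [-0.5, 0.4, 0.4]
finger_gap: 0.547
```

```bash
python3 held.py glue 0.0585 0 wrist side top; python3 go.py .637 -.177 .06 9.2 1;python3 - <<'E'
import cv2,numpy as np,os
g=lambda k:cv2.imread("pics/"+sorted([f for f in os.listdir("pics") if f.startswith(k)],key=lambda f:float(f.split("_")[1][:-4]))[-1])
a=g("wrist_");b=g("side_")
cv2.imwrite("pics/c6.png",np.hstack([cv2.resize(a,(400,300)),cv2.resize(b[60:260,130:330],(300,300))]))
E
```

```text
tcp [ 0.6378 -0.1765  0.2114] yaw 9.14 gap 0.547 F [-0.5  0.4  0.4]
wrist glue 0.97 [ 0.6413 -0.1753  0.    ] 0.23 in tool x,y mm: [ 3.7 -0.7] yaw-tool deg -9.1
at [ 0.6384 -0.1766  0.2125] yaw 9.2
[-0.0015, 0.0001, 0.1525, 0.0, -0.0, -0.0],
```

View pics/c6.png

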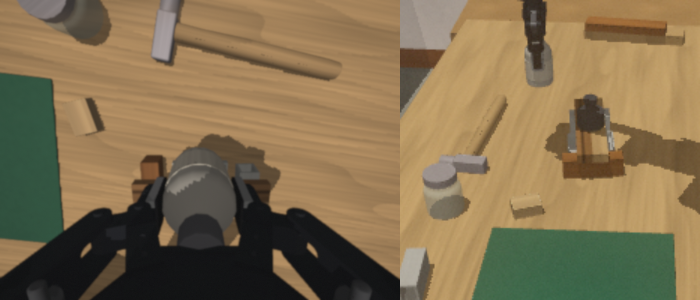

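Emit:
{"method": "play_rows", "body": {"steps": [[[-0.001, 0, 0.02, 0, 0, 0], [0, 0, 0.03, 0, 0, 0], [0, 0, 0.03, 0, 0, 0], [0, 0, 0.03, 0, 0, 0], [0, 0, 0.022, 0, 0, 0], [0, 0, 0.012, 0, 0, 0], [0, 0, 0.004, 0, 0, 0], [0, 0, 0, 0, 0, 0], [0, 0, 0, 0, 0, 0]]]}}

```text
t: 49.4
tcp_pos: [0.6381, -0.1775, 0.0654]
tool_rot: [0.997, 0.08, 0.001, 0.001]
force: [0.5, -0.2, -2.3]
finger_gap: 0.546
```

```bash
python3 look.py side top wrist -- glue .638 -.177 0 .004;python3 - <<'E'
import cv2,numpy as np,os
g=lambda k:cv2.imread("pics/"+sorted([f for f in os.listdir("pics") if f.startswith(k)],key=lambda f:float(f.split("_")[1][:-4]))[-1])
a=g("wrist_");b=g("side_")
cv2.imwrite("pics/c7.png",np.hstack([cv2.resize(a,(400,300)),cv2.resize(b[90:210,170:290],(300,300))]))
E
```

```text
tcp [ 0.6381 -0.1775  0.0654] t 49.4
side glue 0.64 [ 0.6379 -0.1804  0.    ] 1.171 tray-local mm [88.4 -4.2]
top glue none [345. 144.]
wrist glue none [256. 227.]
```

View pics/c7.png

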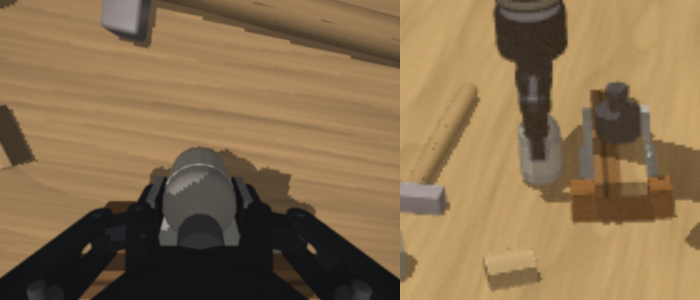

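Emit:
{"method": "play_rows", "body": {"steps": [[[-0.0005, 0, 0.002, 0, 0, 0], [0, 0, 0.001, 0, 0, 0], [0, 0, 0.001, 0, 0, 0], [0, 0, 0.001, 0, 0, 0], [0, 0, 0, 0, 0, 0], [0, 0, 0, 0, 0, 0]]]}}

```text
t: 50.45
tcp_pos: [0.6369, -0.1773, 0.0593]
tool_rot: [0.997, 0.08, -0.0, -0.0]
force: [1.4, 0.1, -2.9]
finger_gap: 0.545
```

Emit:
{"method": "play_rows", "body": {"steps": [[[0, 0, 0.001, 0, 0, 0], [0, 0, 0, 0, 0, 0]]]}}

```text
t: 50.7
tcp_pos: [0.6371, -0.1773, 0.059]
tool_rot: [0.997, 0.08, 0.0, 0.0]
force: [-1.8, 1.9, 3.7]
finger_gap: 0.553
```

Emit:
{"method": "play_rows", "body": {"steps": [[[0, 0, 0, 0, 0, 0], [0, 0, 0, 0, 0, 0], [0, 0, 0, 0, 0, 0], [0, 0, 0, 0, 0, 0]]], "fingers": 0.85}}

```text
t: 51.2
tcp_pos: [0.6369, -0.1773, 0.0582]
tool_rot: [0.997, 0.08, -0.0, -0.0]
force: [0.1, 0.1, 0.3]
finger_gap: 0.852
```

Emit:
{"method": "play_rows", "body": {"steps": [[[0, 0, -0.015, 0, 0, 0], [0, 0, -0.03, 0, 0, 0], [0, 0, -0.035, 0, 0, 0], [0, 0, -0.035, 0, 0, 0], [0, 0, -0.035, 0, 0, 0], [0, 0, -0.035, 0, 0, 0], [0, 0, 0, 0, 0, 0]]]}}

```text
t: 52.08
tcp_pos: [0.6388, -0.1781, 0.2482]
tool_rot: [0.997, 0.08, 0.004, 0.002]
force: [0.3, 0.5, -0.2]
finger_gap: 0.848
```

```bash
python3 go.py .40 .15 .25 9.2 10
```

```text
at [ 0.6388 -0.1781  0.2482] yaw 9.17
[-0.0183, -0.0362, -0.0005, 0.0, -0.0, -0.0], [-0.0183, -0.0362, -0.0005, 0.0, -0.0, -0.0], [-0.0183, -0.0362, -0.0004, 0.0, -0.0, -0.0], [-0.0183, -0.0362, -0.0004, 0.0, -0.0, -0.0], [-0.0183, -0.0362, -0.0004, 0.0, -0.0, -0.0], [-0.0183, -0.0362, -0.0003, 0.0, -0.0, -0.0], [-0.0183, -0.0362, -0.0003, 0.0, -0.0, -0.0], [-0.0183, -0.0362, -0.0003, 0.0, -0.0, -0.0], [-0.0183, -0.0362, -0.0002, 0.0, -0.0, -0.0], [-0.0183, -0.0362, -0.0002, 0.0, -0.0, -0.0],
```

```bash
python3 go.py .35 -.52 .26 9.2 10
```

```text
at [ 0.6388 -0.1781  0.2482] yaw 9.17
[-0.034, 0.0292, -0.0013, 0.0, -0.0, -0.0], [-0.034, 0.0292, -0.0013, 0.0, -0.0, -0.0], [-0.034, 0.0292, -0.0013, 0.0, -0.0, -0.0], [-0.034, 0.0292, -0.0013, 0.0, -0.0, -0.0], [-0.034, 0.0291, -0.0012, 0.0, -0.0, -0.0], [-0.034, 0.0291, -0.0012, 0.0, -0.0, -0.0], [-0.034, 0.0291, -0.0012, 0.0, -0.0, -0.0], [-0.034, 0.0291, -0.0012, 0.0, -0.0, -0.0], [-0.034, 0.0291, -0.0012, 0.0, -0.0, -0.0], [-0.034, 0.0291, -0.0012, 0.0, -0.0, -0.0],
```

Emit:
{"method": "play_rows", "body": {"steps": [[[-0.034, 0.029, -0.0013, 0, 0, 0], [-0.034, 0.029, -0.0013, 0, 0, 0], [-0.034, 0.029, -0.0013, 0, 0, 0], [-0.034, 0.029, -0.0013, 0, 0, 0], [-0.034, 0.029, -0.0013, 0, 0, 0], [-0.034, 0.029, -0.0013, 0, 0, 0], [-0.034, 0.029, -0.0013, 0, 0, 0], [-0.034, 0.029, -0.0013, 0, 0, 0], [-0.034, 0.029, -0.0013, 0, 0, 0], [-0.034, 0.029, -0.0013, 0, 0, 0]]]}}

```text
t: 53.32
tcp_pos: [0.346, -0.518, 0.2555]
tool_rot: [0.997, 0.08, -0.0, -0.001]
force: [-0.5, 0.2, 0.4]
finger_gap: 0.85
```

```bash
python3 look.py top side -- glue .638 -.177 0 0 weight .55 -.192 0 .058 board .55 -.192 .16 .04 wood_bearer .538 -.117 .16 0 tube_bearer .562 -.2655 .16 0 tray .55 -.191 .16 0 offcut .6389 .003 .38 0 jar .778 .012 0 0;python3 - <<'E'
import cv2,numpy as np,os
g=lambda k:cv2.imread("pics/"+sorted([f for f in os.listdir("pics") if f.startswith(k)],key=lambda f:float(f.split("_")[1][:-4]))[-1])
a=g("top_");b=g("side_")
cv2.imwrite("pics/c8.png",np.hstack([cv2.resize(a[40:340,230:530][:,:282],(376,400)),cv2.resize(b[90:240,170:320],(400,400),interpolation=cv2.INTER_CUBIC)]))
E
```

```text
tcp [ 0.346  -0.518   0.2555] t 53.325
top glue 0.79 [ 0.6354 -0.1767  0.    ] 0.106 tray-local mm [86.5 -0.1]
top weight 0.81 [ 0.5493 -0.194   0.    ] 0.038 tray-local mm [-1.2 -3.3]
top board 0.73 [ 0.5501 -0.1933  0.1574] 0.345 tray-local mm [-0.4 -2.7]
top wood_bearer 0.7 [ 0.5377 -0.1181  0.1658] 1.367 tray-local mm [-0.5 73.5]
top tube_bearer none [387. 181.]
top tray 0.85 [ 0.5504 -0.1917  0.1723] 2.114 tray-local mm [ 0.2 -1.3]
top offcut 0.98 [0.6391 0.0027 0.4004] 0.054 tray-local mm [118.9 176.4]
top jar 0.8 [0.7755 0.0123 0.    ] 0.145 tray-local mm [255.1 164. ]
side glue 0.71 [ 0.6373 -0.1762  0.    ] 0.076 tray-local mm [88.5  0.1]
side weight 0.63 [ 0.5515 -0.1926  0.    ] 0.051 tray-local mm [ 1.1 -2.3]
side board 0.62 [ 0.5513 -0.1942  0.171 ] 0.911 tray-local mm [ 0.7 -3.9]
side wood_bearer 0.89 [ 0.5383 -0.1159  0.159 ] 0.39 tray-local mm [ 0.4 75.5]
side tube_bearer 0.63 [ 0.5618 -0.2689  0.1181] 2.901 tray-local mm [ -1.  -79.2]
side tray 0.65 [ 0.5567 -0.232   0.1725] 4.453 tray-local mm [ -0.  -42.1]
side offcut none [213. 194.]
side jar 0.6 [0.7795 0.0107 0.    ] 0.171 tray-local mm [258.7 161.8]
```

View pics/c8.png

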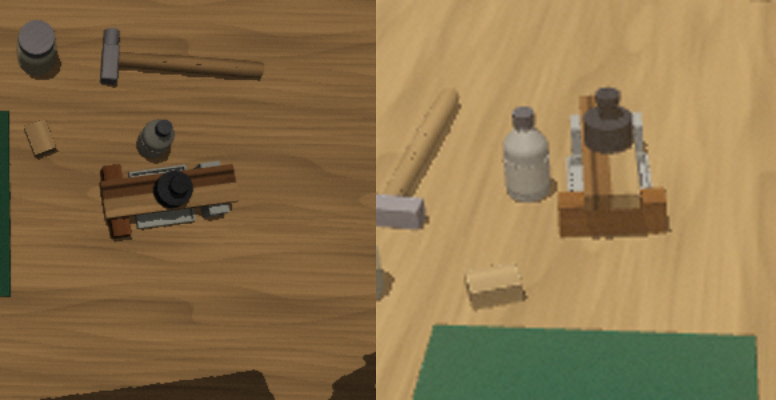

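```bash
python3 -c "
from station import manip
print(manip.sign_off())"
```

```text
the job is handed in; nothing more can be done
None
```

The press is set up over the tray and I handed the job in at about 53 s of the 138 s limit. I placed the pieces in the order you gave, and the arm ended clear of everything.

**Placing, from the last checks:**

| Piece | Measured result |
|---|---|
| Wooden bearer | about 15–16 mm off the tray's left edge, centred within 1 mm |
| Tube bearer | about 15–16 mm off the right edge, centred within 1 mm; the rightmost of the three look-alikes |
| Board | across both bearers, parallel to the tray within 0.01 rad, its middle within about 2 mm of the tray's middle |
| Weight | upright, within about 2 mm of the board's middle |
| Glue bottle | upright, 18–20 mm behind the tray's far edge, within about 2 mm of its centre |

**Left alone:** The offcut and jar measured where they started, though the offcut was found only by the top camera in the last check. I checked the hammer by eye only, and it looked undisturbed.

**Checks that failed or disagreed:**
- **Final pictures:** The bearers and tray were partly hidden under the board, so their fits there were poor or missing. Their figures come from wrist pictures taken before the board went on. The board was partly hidden under the weight, so its figures come from just before the weight was set down.
- **Cameras:** They disagreed with each other by 1–2 mm.

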